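# Hang the mug back on its hook under the spice shelf

## Robot

A 6-joint arm with a two-finger parallel gripper is mounted at the origin on a cart in front of the work surface, level with it; the furniture and walls round the work are solid. World frame = base frame: x ahead of the robot, y to its left, z up, the work surface at z = 0. Lengths are in m, angles in degrees, forces in N, time in s.
With the tool pointing down it reaches from about 0.325 to 1 m from the base axis. Payload 5.1 kg.
Tool frame: the origin (TCP) lies at the very end of the fingers, on their centre line; the grasp point (between the pads) lies 19 mm behind it (manip.pinch_z is the distance from the TCP to the grasp point, in m); x points along the fingers, y is the direction in which the jaws open and shut, and the axes are right-handed (so a half turn about x gives the same grasp; the last joint's range is limited). The gripper opens to 85 mm and grips with 20 to 120 N. Pads are 22 mm wide; open, the fingers measure 114 mm over their backs; the gripper's body (76 mm by 85 mm) begins 54 mm behind the grasp point. The pads swing forward as they close: fully open they stand 13 mm farther back than shut.
Start: joints at [68.033, 7.093, 94.555, -0, 78.352, -4.733], TCP at [0.193, 0.621, 0.231] pointing down, gripper open.
Joint ranges: [-149.61, 149.61], [-58.7, 133.49], [1.44, 155.28], [-77.14, 257.14], [18.33, 153.61], [-166.67, 166.67]. Speed limits (degrees/s): [147.25, 147.25, 180, 180, 180, 180].

## Interface

Orientations are given as a 3x3 rotation matrix whose columns are the frame's x, y, z axes.
In Python, from cell import manip gives the robot as it stands.
- The arm moves only by the tool send_rows, never from a script. Its argument "series" is a list of rows, each an object with "travel": the shift along the tool's x, y, z in m, a list of three; "rotation": the turn, a rotation vector about the tool's x, y, z in degrees, a list of three. In form: [{"travel": [x, y, z], "rotation": [wx, wy, wz]}, ...]. A call has 1 to 12 rows; each row shifts and turns the commanded pose from where the row before left it, along the tool's axes as they then stand; what a row does not reach is not made up. A row lasts 1/10 s, in which the tool goes at most 50 mm and 8.59 degrees, less where a joint would pass 70% of its speed; a pose out of reach is approached as far as the arm can. A call with a gripper value outside its range is refused whole. "hand" is the finger opening in m, from 0 to 0.0854, set as the call begins (left out, the last holds). The fingers move at their own pace and stop on an object; the grip force is fixed at half the most. Time passes only in rows, so rows that do not move let the fingers close. It gives the time, the measured TCP pose, the force and the opening at its end, in the units of the state.
- manip.get_state(): the state, without advancing time (a new reading comes with each control period).
- manip.capture(name): name is "scene" or "top" or "wrist"; returns (picture, depth): 400x640x3 uint8, blue, green, red; 400x640 float32, m along the optical axis (not along the pixel's ray), 0 where there is no reading.
- manip.camera_info(name): a dict with "fx", "fy", "cx", "cy" (pixels), "T" (4x4, takes a point from camera to world coordinates). Camera axes: x right, y down, z forward; pixel columns grow to the right and rows downward; lengths in m; the calibration is good to about 2 mm. A picture is of the moment at which its call begins: read the wrist's pose just before it. camera_info takes no time and is no camera call; for the wrist camera it gives the pose at the moment of the call.
- manip.finish_job(): hands the job in, once; it reports no verdict.
Trained networks look in the newest picture that a camera, given by its name, has taken for a name from the list of things; names that differ only in an ending like _2 or _b are one class to them, and where a whole thing is asked for, a point or a joint stands for the part that bears it (a point fixed in the world has none). Each returns a list of dicts, best first, with "conf" (0 to 1); they miss things now and then, are a little off and sometimes report something else, mostly with a low value. They report only what shows in the picture. A call takes as long as a camera call.
- manip.recognise(target, camera): "rect" ([left, top, right, bottom] in pixels, round what is visible of it).
- manip.place_of(target, camera): "centre" ([row, column] in pixels: a listed point, or the origin of a listed thing).
The state is a dict: "time_s": time; "joint_pos": joint angles; "dq": joint speeds; "joint_efforts": joint torques, N m; "eef_pos": TCP position; "tool_rot": TCP orientation; "wrist_force": force on the tool from outside, world axes, zero at the start; "wrist_torque": the same for the moment, N m; "finger_gap": finger opening in m.
Only numpy, scipy, OpenCV 4.12 (cv2) and the standard library are available. Lean on these libraries where they do the work, as an engineer would, in place of code of your own. Each camera call takes 0.05 s, during which the arm holds its last target.

## Task

Put away the white mug that stands on the tray on the hob: hang it by its handle on the empty hook under the rack's shelf, the one nearer to you, the way the other mug hangs on the far hook. The hook can be set along its rail and may stand anywhere in the near half, so find it by eye or by touch. All of a mug's weight lies to one side of its handle, so tip it handle-up first, let the hook take the weight gently while you still hold the mug, then let go slowly so that it neither drops nor swings. Leave the other mug hanging and do not disturb the jars and the onion.

Things in the scene. Friction and masses are not known exactly. Their poses are not given: they have to be found in the camera images.
- mug: plain white stoneware mug to hang, 0.24-0.36 kg, 82 mm outside diameter, 95 high, wall 4.5, inner floor 7 up. Origin: centre of underside; z up its axis; ear handle along +x: a 10 mm round bar in the plane y = 0 from z = 80 to 25, out to x = 80; the opening inside it is 29 wide (x = 41 to 70) and about 45 high. The rim opposite the handle (x = -39) is free to pinch across the wall.
- mug_loop (a point): the point inside the mug's handle, under its upper outer bend, where the axis of a hook's bar comes to lie when the mug hangs: x = 63.5, y = 0, z = 72.5 mm in the mug's frame.
- rack: fixed steel rack with a wooden shelf, on the worktop left of the hob, facing sideways to the hob. Origin: on the worktop under the hook rail; front (to the hob) -x, y to the end nearer the robot, z up. Shelf board x = -20 to 124 mm, y = -135 to 135, underside at 262, top 276, jars at its back. Hook rail: round bar along y at x = 0, z = 250, under the shelf. Uprights at x = 106, y = -112 and 112.
- mug2: the other mug, same shape and frame, hanging on the far hook. A mug so hung settles with its axis 61 degrees from vertical, its mouth towards the rack's front (-x), its handle up and its handle's plane square to the rack's front (mug y along the rack's y).
- mug2_loop (a point): the same point as mug_loop in the handle of the other mug.
- hook_far (a point): seat of the far hook (axis of the bar), taken by the other mug: x = 0, y = -73, z = 200 mm in the rack's frame. A hook is a J of 7 mm bar in the plane x = 0: stem down from the rail 14 mm inward (to the rack's middle) of the seat, level for 12 at the seat, then a tip turned up, 16 outward of the seat, its top 16 above the seat's axis. The far hook's tip points to -y.
- rail_near (a point): middle of the near half of the rail (x = 0, y = 70, z = 250 mm in the rack's frame). The near hook mirrors the far one, tip towards +y, seat at x = 0, z = 200, but at an unknown y, 35 to 105: its sleeve grips the rail (15 N to slide it). A handle moved inward from +y with its loop about level with the seat meets the tip when 23 mm outward of the seat; 18 mm higher it clears the tip.
- spice_jar_plain: a spice jar, 43 mm diameter, 100 mm high, standing in the tray beside the mug. Origin: centre of its underside.
- onion: an onion, 69 mm diameter, 74 mm high, in the tray beside the mug. Origin: centre of its underside.
- jar_shelf_a: a spice jar, 45 mm diameter, 100 mm high, at the far end of the rack's shelf. Origin: centre of its underside.
- jar_shelf_b: a spice jar, 47 mm diameter, 98 mm high, in the middle of the rack's shelf. Origin: centre of its underside.
- shaker: a salt shaker, 44 mm diameter, 90 mm high, at the near end of the rack's shelf. Origin: centre of its underside.
- tray: low wooden tray, 303 x 138 mm, rim 21 high, fixed on the pan supports of the hob; the mug, the spice jar and the onion stand in a row in it in any order, 97 mm apart. Origin: centre of its underside, 37 mm above the worktop; its floor is 9 higher; x is its long axis.

How it is judged (in metres and radians):
On the way, in this order (a step that is already met when the one before it is completed fails the run):
1. the mug is lifted off the tray (height (world z) of mug above 0.09 m and contact force between the fingers and mug above 0.5 N), for 0.2 s.
2. the hook carries weight in the handle while the mug is still held (x of mug_loop in the frame of rack between -0.014 and 0.014 m and height (world z) of mug_loop between 0.186 and 0.2105 m and y of mug_loop in the frame of rack above 0.015 m and contact force between the fingers and mug above 0.3 N and contact force between mug and rack above 0.8 N), for 0.2 s.
At the end, for the whole second after the job is handed in: The mug hangs free and still on the near hook, held by the rack alone: its handle bend within 12 mm of the rail plane and of the seat height (at most 9 mm above: not on the tip), axis 46 to 77 degrees from vertical; the other mug still hangs on the far hook (within 14 mm) (x of mug_loop in the frame of rack between -0.012 and 0.012 m and height (world z) of mug_loop between 0.188 and 0.209 m and y of mug_loop in the frame of rack above 0.015 m and angle between mug's own z axis and vertical between 0.8 and 1.35 rad and contact force between mug and rack above 1.5 N and contact force between mug and the fingers below 0.05 N and linear speed of mug below 0.03 m/s and angular speed of mug below 0.3 rad/s and distance between mug2_loop and hook_far below 0.014 m); the robot touches nothing.
It fails at once if the mug swings fast on the rack (over 2.5 rad/s, as when it is let go without being tipped first) (angular speed of mug above 2.5 rad/s and contact force between mug and rack above 0.05 N).
It fails at once if the mug is knocked or forced against the rack with more than 30 N (contact force between mug and rack above 30 N).
It fails at once if the other mug is knocked (moved more than 40 mm) (distance of mug2 from where it was at the start of the episode above 0.04 m).
It fails at once if a jar or the onion is pushed more than 30 mm (distance of any of spice_jar_plain, onion, jar_shelf_a, jar_shelf_b, shaker from where it was at the start of the episode above 0.03 m).
It also fails if it takes over 67 s, if anything falls off the work surface, if the arm or the gripper's body presses on something with over 40 N, if the wrist force passes 120 N, or if a joint passes its speed limit or range.

## Working session

There is one attempt and no reset: what is moved stays moved. The work goes in short steps, Python scripts to look and compute and a tool call to move; the robot and the scene stay as the last step left them, time stands still between calls to the robot, and variables do not carry over. Pictures are saved under pics/ and viewed, and the job is handed in when it is done.

Besides the shell and the picture viewer there is one more tool, called after "Request:" as name(argument=value, ...), one argument or row to a line, values as JSON. send_rows: Moves the arm, as the interface text tells. Its arguments: {"type":"object","properties":{"series":{"type":"array"},"hand":{"type":"number"}},"required":["series"]}

```bash
ls; mkdir -p pics
python3 - <<'E'
from cell import manip
import cv2,numpy as np
print(manip.get_state(), manip.pinch_z)
for c in ["scene","top","wrist"]:
    im,d=manip.capture(c); cv2.imwrite(f"pics/{c}0.png",im); np.save(f"pics/{c}0.npy",d)
    i=manip.camera_info(c); print(c,i)
    for t in ["mug","mug_loop","mug2_loop","hook_far","rail_near","spice_jar_plain","onion","rack","tray","shaker"]:
        try:print(t,[(np.round(r['centre'],1).tolist(),round(r['conf'],2)) for r in manip.place_of(t,c)][:3])
        except Exception as e: print(t,e)
E
```

```text
pics
{'time_s': 0.0, 'joint_pos': array([ 6.80335031e+01,  7.13212368e+00,  9.46340733e+01,  6.05779276e-04,
        7.83511776e+01, -4.73237781e+00]), 'dq': array([ 0.07670472, -0.0800405 ,  0.11342003, -0.03080209, -0.09572745,
       -0.03893784]), 'joint_efforts': array([ 8.92204971e-04, -4.23597693e+01, -3.65461278e+01, -8.81578535e-05,
        6.79765581e-03,  3.64428786e-06]), 'eef_pos': array([0.19237402, 0.62024365, 0.2300686 ]), 'tool_rot': array([[-7.75900522e-04,  2.96278115e-01,  9.55101396e-01],
       [-1.89597634e-03,  9.55099531e-01, -2.96279077e-01],
       [-9.99997902e-01, -2.04073274e-03, -1.79325930e-04]]), 'wrist_force': array([0.16746795, 0.31183481, 0.46912096]), 'wrist_torque': array([-0.01227847,  0.04027611, -0.05512951]), 'finger_gap': 0.08536945617819237} 0.0187
scene {'fx': 457.5227510237385, 'fy': 457.5227510237385, 'cx': 320.379255951709, 'cy': 195.5326428707469, 'T': array([[ 0.9980317 ,  0.03948242, -0.0487223 ,  0.61360153],
       [ 0.06224443, -0.7183099 ,  0.69293328, -0.64890501],
       [-0.00763903, -0.69460207, -0.71935361,  0.99983863],
   
[... 1013 characters left out ...]
e_jar_plain [([171.5, 432.4], 0.78)]
onion [([239.1, 437.6], 0.8)]
rack []
tray [([206.4, 438.2], 0.9)]
shaker [([235.0, 192.6], 0.88)]
wrist {'fx': 338.2115207819785, 'fy': 338.2115207819785, 'cx': 324.6576233246307, 'cy': 193.6780947571408, 'T': array([[ 2.97151980e-01,  9.10819088e-01,  2.86547186e-01,
         1.19980698e-01],
       [ 9.54830141e-01, -2.83556066e-01, -8.88558368e-02,
         6.43129765e-01],
       [ 3.20600362e-04,  3.00007577e-01, -9.53936765e-01,
         3.73879980e-01],
       [ 0.00000000e+00,  0.00000000e+00,  0.00000000e+00,
         1.00000000e+00]])}
mug []
mug_loop []
mug2_loop []
hook_far []
rail_near []
spice_jar_plain []
onion []
rack []
tray []
shaker []
```

View pics/scene0.png

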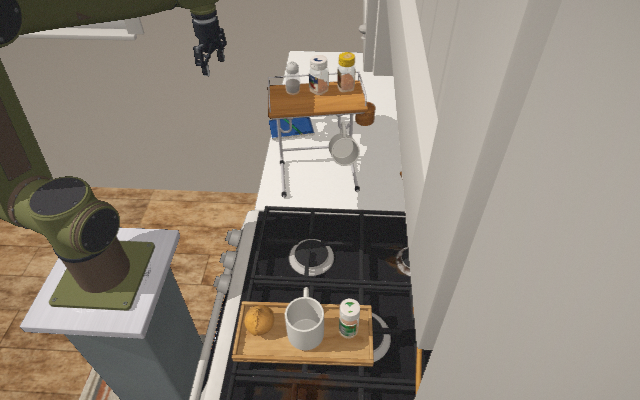

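View pics/top0.png

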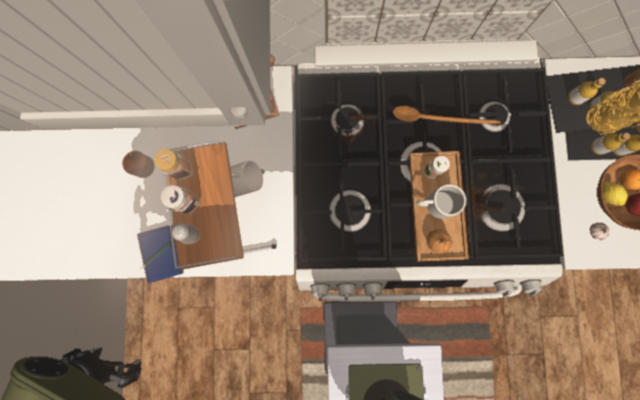

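View pics/wrist0.png

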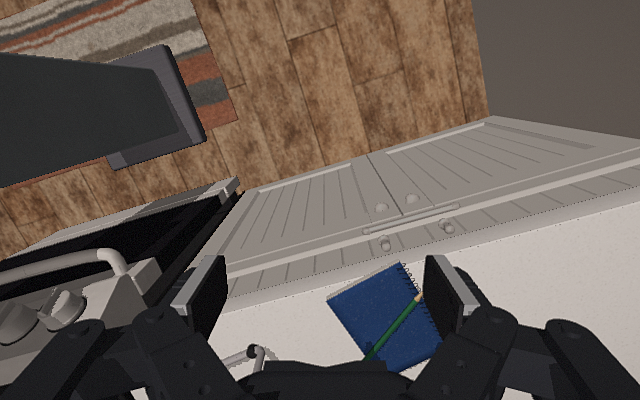

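Run:
```python
import cv2
im=cv2.imread("pics/scene0.png"); a=cv2.resize(im[60:200,255:395],None,fx=5.4,fy=4.2*1.28,interpolation=cv2.INTER_CUBIC)[:600]; 
a=cv2.resize(im[50:150,255:388],(798,600),interpolation=cv2.INTER_CUBIC); cv2.imwrite("pics/s_rack.png",a)
a=cv2.resize(im[285:375,225:385],(800,450),interpolation=cv2.INTER_CUBIC); cv2.imwrite("pics/s_tray.png",a)
im=cv2.imread("pics/top0.png");a=cv2.resize(im[140:270,390:500],(508,600),interpolation=cv2.INTER_CUBIC); cv2.imwrite("pics/t_tray.png",a)
```

```text
(no output)
```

View pics/s_rack.png

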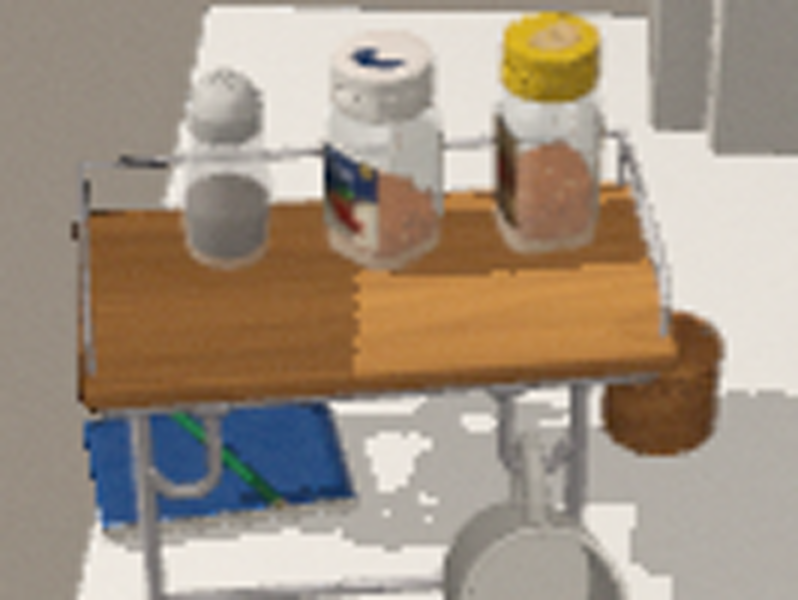

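View pics/t_tray.png

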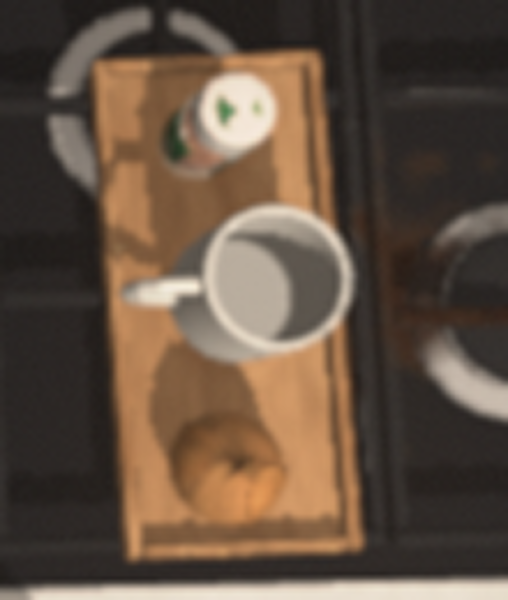

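View pics/s_tray.png

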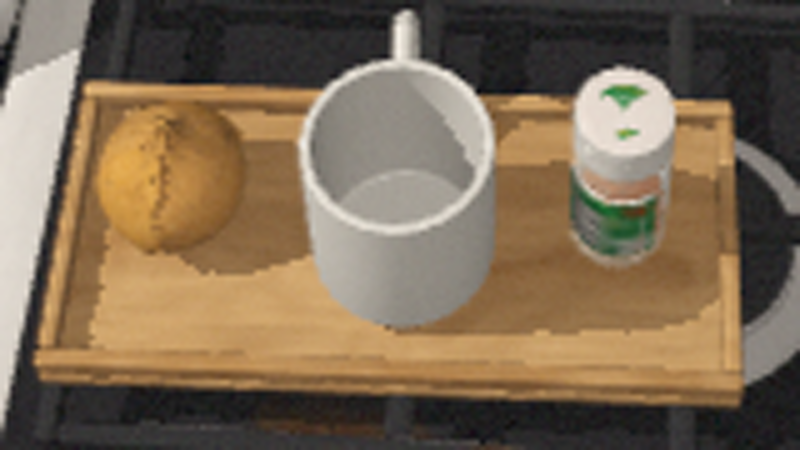

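```bash
cat > h.py <<'E'
import numpy as np
from cell import manip
def ray(c,u,v):
    i=manip.camera_info(c);T=i['T'];d=T[:3,:3]@np.array([(u-i['cx'])/i['fx'],(v-i['cy'])/i['fy'],1]);return T[:3,3],d
def atz(c,u,v,z):
    o,d=ray(c,u,v);return o+d*(z-o[2])/d[2]
def proj(c,p):
    i=manip.camera_info(c);T=i['T'];q=T[:3,:3].T@(np.asarray(p)-T[:3,3]);return np.array([q[0]/q[2]*i['fx']+i['cx'],q[1]/q[2]*i['fy']+i['cy']])
def cloud(c,d):
    i=manip.camera_info(c);v,u=np.indices(d.shape);P=np.stack([(u-i['cx'])/i['fx']*d,(v-i['cy'])/i['fy']*d,d],-1)
    return P@i['T'][:3,:3].T+i['T'][:3,3]
E
python3 - <<'E'
from h import *
np.set_printoptions(precision=4,suppress=True)
# shelf top from top & scene
import cv2
for c in ["top","scene"]:
    d=np.load(f"pics/{c}0.npy");P=cloud(c,d);im=cv2.imread(f"pics/{c}0.png")
    m=(d>0)&(abs(P[...,2]-.276)<.006)&(P[...,1]>.2)&(P[...,0]>.15)&(P[...,0]<.7)
    n,l,s,_=cv2.connectedComponentsWithStats(m.astype(np.uint8));k=1+np.argmax(s[1:,4]);q=P[l==k]
    print(c,len(q),np.median(q[:,2]),cv2.minAreaRect(q[:,:2].astype(np.float32)),cv2.boxPoints(cv2.minAreaRect(q[:,:2].astype(np.float32)*1000)))
    # mug rim
    m=(d>0)&(abs(P[...,2]-.141)<.005)&(P[...,1]<.15)&(P[...,1]>-.3)
    n,l,s,_=cv2.connectedComponentsWithStats(m.astype(np.uint8));
    for k in range(1,n):
        if s[k,4]>15:
            q=P[l==k]; print(' rim',len(q),np.median(q[:,2]),cv2.minEnclosingCircle(q[:,:2].astype(np.float32)))
print("mug top rim",)
print('rail_near top',atz("top",231.2,232.4,.25),'scene',atz("scene",286.7,117.3,.25))
print('mug2loop top',atz("top",226.7,177.4,.2),'scene',atz("scene",342.6,129.5,.2),atz('scene',341.2,128,.2))
print('hook seat',atz("scene",285.4,131.5,.2))
print('mug origin',atz("top",438.2,205.3,.046),atz("scene",303.3,335.8,.046))
print('mug loop',atz("top",420.9,201.5,.1185),atz("scene",309.9,295.2,.1185))
print('tray',atz("top",438.2,206.4,.037),atz("scene",304.2,333.2,.037))
print('jar',atz("top",432.4,171.5,.046),atz("scene",350.9,329.6,.046))
print('onion',atz("top",437.6,239.1,.046),atz("scene",261.3,325.6,.046))
E
```

```text
top 5785 0.27626046427459217 ((0.5293041467666626, 0.4328566789627075), (0.26993870735168457, 0.1460791975259781), 9.214902877807617) [[384.3802 483.34  ]
 [407.773  339.1461]
 [674.2281 382.3735]
 [650.8353 526.5674]]
 rim 129 0.1408667762553819 ((0.9944499731063843, -0.21144939959049225), 0.088704913854599)
 rim 121 0.14130717301963913 ((0.9914060235023499, -0.027594415470957756), 0.0901937484741211)
 rim 59 0.1409775002986038 ((0.9917877912521362, 0.10865683853626251), 0.040997616946697235)
 rim 118 0.14472661209608662 ((0.6383704543113708, -0.14532364904880524), 0.021342679858207703)
 rim 191 0.14084255194143736 ((0.5436815023422241, -0.1633826196193695), 0.04131779447197914)
scene 2467 0.276262506916255 ((0.5288064479827881, 0.4290299415588379), (0.26802441477775574, 0.14874272048473358), 8.411065101623535) [[385.3571 482.9989]
 [407.1143 335.856 ]
 [672.2559 375.0611]
 [650.4987 522.204 ]]
 rim 112 0.14014166886509866 ((0.019182611256837845, -0.036456283181905746), 0.05035127326846123)
 rim 287 0.1410639796910269 ((0.5430973768234253, -0.1650482416152954), 0.04184924066066742)
 rim 133 0.14450858956727974 ((0.6374074816703796, -0.1487860530614853), 0.021354442462325096)
mug top rim
rail_near top [0.465  0.3722 0.25  ] scene [0.4525 0.3648 0.25  ]
mug2loop top [0.603  0.3968 0.2   ] scene [0.6059 0.3835 0.2   ] [0.6018 0.3902 0.2   ]
hook seat [0.4456 0.366  0.2   ]
mug origin [ 0.5393 -0.1614  0.046 ] [ 0.538  -0.1675  0.046 ]
mug loop [ 0.5424 -0.096   0.1185] [ 0.5498 -0.1072  0.1185]
tray [ 0.5371 -0.1638  0.037 ] [ 0.5388 -0.1565  0.037 ]
jar [ 0.6364 -0.1506  0.046 ] [ 0.644  -0.1463  0.046 ]
onion [ 0.4447 -0.1543  0.046 ] [ 0.4403 -0.1483  0.046 ]
```

Run:
```python
from h import *
np.set_printoptions(precision=4,suppress=True)
c0=np.array([.5434,-.164])
for c in ["top","scene"]:
    d=np.load(f"pics/{c}0.npy");P=cloud(c,d)
    r=np.hypot(P[...,0]-c0[0],P[...,1]-c0[1])
    m=(d>0)&(P[...,2]>.085)&(P[...,2]<.14)&(r>.05)&(r<.088)&(P[...,1]>-.15)&(abs(P[...,0]-.545)<.03)
    q=P[m];print(c,len(q),q.mean(0));print(q[:12]); 
    a=np.degrees(np.arctan2(q[:,1]-c0[1],q[:,0]-c0[0]));print(np.median(a),a.mean(),a.std())
print(atz("top",418.5,203.4,.126),atz("top",433,202.3,.126))
```

```text
top 55 [ 0.5408 -0.0968  0.1244]
[[ 0.5462 -0.0906  0.1212]
 [ 0.5452 -0.0913  0.1291]
 [ 0.5452 -0.0941  0.1284]
 [ 0.5448 -0.0961  0.1308]
 [ 0.5447 -0.0985  0.1316]
 [ 0.5448 -0.1015  0.1298]
 [ 0.5442 -0.1029  0.1347]
 [ 0.5447 -0.1066  0.1302]
 [ 0.5443 -0.1086  0.1325]
 [ 0.5442 -0.111   0.1332]
 [ 0.5453 -0.0855  0.1086]
 [ 0.544  -0.0858  0.1187]]
92.37941511369638 92.25371520961633 2.3558375126821836
scene 38 [ 0.5413 -0.1019  0.1273]
[[ 0.5381 -0.0931  0.1285]
 [ 0.5402 -0.0922  0.1272]
 [ 0.5426 -0.0935  0.1295]
 [ 0.5358 -0.0937  0.1252]
 [ 0.5385 -0.0972  0.1309]
 [ 0.5406 -0.0962  0.1294]
 [ 0.5427 -0.0954  0.1285]
 [ 0.5447 -0.0932  0.1252]
 [ 0.5363 -0.0988  0.1291]
 [ 0.5386 -0.0992  0.1299]
 [ 0.5411 -0.101   0.133 ]
 [ 0.5433 -0.1008  0.133 ]]
91.70610405467765 91.99623764986211 2.728153502196189
[ 0.5367 -0.0877  0.126 ] [ 0.5387 -0.1256  0.126 ]
```

Request:
send_rows(
  series=[
    {"travel": [-0.003, -0.02, 0.0115], "rotation": [0, 0, 0]},
    {"travel": [-0.003, -0.02, 0.0115], "rotation": [0, 0, 0]},
    {"travel": [-0.003, -0.02, 0.0115], "rotation": [0, 0, 0]},
    {"travel": [-0.003, -0.02, 0.0115], "rotation": [0, 0, 0]},
    {"travel": [-0.003, -0.02, 0.0115], "rotation": [0, 0, 0]},
    {"travel": [-0.003, -0.02, 0.0115], "rotation": [0, 0, 0]},
    {"travel": [-0.003, -0.02, 0.0115], "rotation": [0, 0, 0]},
    {"travel": [-0.003, -0.02, 0.0115], "rotation": [0, 0, 0]},
    {"travel": [-0.003, -0.02, 0.0115], "rotation": [0, 0, 0]},
    {"travel": [-0.003, -0.02, 0.0115], "rotation": [0, 0, 0]},
    {"travel": [-0.003, -0.02, 0.0115], "rotation": [0, 0, 0]},
    {"travel": [-0.003, -0.02, 0.0115], "rotation": [0, 0, 0]},
  ],
)

```text
time_s: 2.85
eef_pos: [0.2534, 0.3498, 0.2676]
tool_rot: [[0.0, 0.296, 0.955], [0.0, 0.955, -0.296], [-1.0, 0.0, 0.0]]
wrist_force: [-0.4, -0.1, -0.3]
finger_gap: 0.0854
```

```bash
cat >> h.py <<'E'
import json
np.set_printoptions(precision=4,suppress=True)
def log():
    s=manip.get_state();open('log.txt','a').write(json.dumps([s['joint_pos'].tolist(),s['eef_pos'].tolist(),s['tool_rot'].tolist()])+"\n")
    print(s['time_s'],s['joint_pos'],s['eef_pos'],'F',s['wrist_force'],'gap',s['finger_gap']);print(s['tool_rot']);return s
E
python3 -c "
from h import *
log()"
```

```text
2.85 [ 46.9548 -23.2537 118.2627  -0.004   84.9667 -25.8214] [0.2534 0.3498 0.2676] F [-0.392  -0.1428 -0.2954] gap 0.08544187596125523
[[ 0.0003  0.2961  0.9552]
 [ 0.0003  0.9552 -0.2961]
 [-1.      0.0004  0.0002]]
```

Request:
send_rows(
  series=[
    {"travel": [0, -0.0237, 0.0222], "rotation": [0, 0, 0]},
    {"travel": [0, -0.0237, 0.0222], "rotation": [0, 0, 0]},
    {"travel": [0, -0.0237, 0.0222], "rotation": [0, 0, 0]},
    {"travel": [0, -0.0237, 0.0222], "rotation": [0, 0, 0]},
    {"travel": [0, -0.0237, 0.0222], "rotation": [0, 0, 0]},
    {"travel": [0, -0.0237, 0.0222], "rotation": [0, 0, 0]},
    {"travel": [0, -0.0237, 0.0222], "rotation": [0, 0, 0]},
    {"travel": [0, -0.0237, 0.0222], "rotation": [0, 0, 0]},
    {"travel": [0, -0.0237, 0.0222], "rotation": [0, 0, 0]},
    {"travel": [0, -0.0237, 0.0222], "rotation": [0, 0, 0]},
    {"travel": [0, -0.0237, 0.0222], "rotation": [0, 0, 0]},
    {"travel": [0, -0.0237, 0.0222], "rotation": [0, 0, 0]},
  ],
)

```text
time_s: 4.05
eef_pos: [0.4239, -0.0012, 0.2676]
tool_rot: [[0.001, 0.297, 0.955], [0.0, 0.955, -0.297], [-1.0, 0.0, 0.001]]
wrist_force: [0.8, 0.2, -0.6]
finger_gap: 0.0858
```

```bash
python3 -c "
from h import *
log()"
```

```text
4.05 [ -7.4368 -24.4752 119.1142   0.0076  85.3113 -80.1822] [ 0.4239 -0.0012  0.2676] F [ 0.7842  0.2109 -0.5984] gap 0.085799023685905
[[ 0.0009  0.2966  0.955 ]
 [ 0.      0.955  -0.2966]
 [-1.      0.0003  0.0008]]
```

Request:
send_rows(
  series=[
    {"travel": [-0.01, 0, 0], "rotation": [0, 1.5, 4.8]},
    {"travel": [-0.01, 0, 0], "rotation": [0, 1.5, 4.8]},
    {"travel": [0, 0, 0], "rotation": [0, 1.5, 4.8]},
    {"travel": [0, 0, 0], "rotation": [0, 1.5, 4.8]},
    {"travel": [0, 0, 0], "rotation": [0, 1.5, 4.8]},
    {"travel": [0, 0, 0], "rotation": [0, 1.5, 4.8]},
  ],
)

```text
time_s: 4.65
eef_pos: [0.4236, -0.001, 0.2879]
tool_rot: [[0.001, 0.296, 0.955], [0.505, 0.824, -0.256], [-0.863, 0.483, -0.149]]
wrist_force: [-0.0, 0.1, 0.7]
finger_gap: 0.0854
```

```bash
python3 -c "
from h import *
log()"
```

```text
4.65 [-25.2163 -20.6767 118.0515  27.3578  95.8589 -98.3514] [ 0.4236 -0.001   0.2879] F [-0.0251  0.1225  0.6649] gap 0.08543797794096776
[[ 0.0006  0.2962  0.9551]
 [ 0.505   0.8243 -0.2559]
 [-0.8631  0.4825 -0.1491]]
```

```bash
cat >> h.py <<'E'
from scipy.spatial.transform import Rotation as R
def rr(a,t): return R.from_euler(a,t,degrees=True).as_matrix()
S=[1,1,1,1,1,1]
def chain(q):
    A=rr('z',q[0]);B=A@rr('y',q[1]);C=B@rr('y',q[2]);D=C@rr('z',q[3]);E=D@rr('y',q[4]);F=E@rr('z',q[5]);return A,B,C,D,E,F
E
python3 - <<'E'
from h import *
L=[json.loads(l) for l in open('log.txt')]
L.append([[68.03350,7.13212,94.63407,.0006058,78.3511776,-4.73237781],[0.19237402,0.62024365,0.2300686],[[-7.759e-04,2.96278e-01,9.551e-01],[-1.896e-03,9.55099e-01,-2.96279e-01],[-9.99998e-01,-2.0407e-03,-1.793e-04]]])
for q,p,T in L: print((chain(q)[5].T@np.array(T)).round(3).tolist())
M=[];b=[]
for q,p,T in L:
    A,B,C,D,E,F=chain(q)
    M.append(np.hstack([A[:,[0]],A[:,[1]],[[0],[0],[1]],B[:,[2]],C[:,[0]],C[:,[2]],E[:,[2]]]));b.append(p)
M=np.vstack(M);b=np.hstack(b);x,res,rk,sv=np.linalg.lstsq(M,b,rcond=None);print(x,rk,sv);print((M@x-b).reshape(-1,3)*1000)
E
```

```text
[[-0.0, -1.0, -0.0], [0.0, 0.0, -1.0], [1.0, -0.0, 0.0]]
[[-0.0, -1.0, -0.0], [-0.0, -0.0, -1.0], [1.0, -0.0, -0.0]]
[[-0.0, -1.0, -0.0], [-0.0, 0.0, -1.0], [1.0, -0.0, -0.0]]
[[0.0, -1.0, 0.0], [0.0, 0.0, -1.0], [1.0, 0.0, -0.0]]
[-0.      0.0536  0.2232  0.4524  0.0424  0.6131  0.2755] 7 [3.9323 2.8636 2.0089 0.4671 0.2782 0.0701 0.0197]
[[-0.  0.  0.]
 [ 0.  0.  0.]
 [ 0.  0. -0.]
 [ 0. -0.  0.]]
```

```bash
cat >> h.py <<'E'
from scipy.optimize import least_squares
X=[-0.0,0.0536,0.2232,0.4524,0.0424,0.6131,0.2755]
C0=np.array([[0,-1,0],[0,0,-1],[1,0,0]],float)
LO=np.array([-149.61,-58.7,1.44,-77.14,18.33,-166.67]);HI=np.array([149.61,133.49,155.28,257.14,153.61,166.67])
def fk(q):
    A,B,C,D,E,F=chain(q)
    return A[:,1]*X[1]+[0,0,X[2]]+B[:,2]*X[3]+C[:,0]*X[4]+C[:,2]*X[5]+E[:,2]*X[6],F@C0
def ik(p,T,q0):
    def f(q):
        a,b=fk(q);return np.r_[(a-p)*10,R.from_matrix(T.T@b).as_rotvec()]
    best=None
    for g in [q0,[0,0,100,0,80,-90],[0,0,100,90,80,-90],[0,0,100,90,80,90],[0,0,100,0,80,90],[0,-20,110,60,100,-130],[0,-20,110,60,100,30],[-10,40,60,90,60,0],[-30,-20,110,60,100,-150]]:
        g=np.clip(g,LO+1e-3,HI-1e-3)
        s=least_squares(f,g,bounds=(LO,HI))
        if s.cost<1e-9: return s.x
        if best is None or s.cost<best.cost: best=s
    return None
yaw=np.radians(8.9)
yr=np.array([-np.cos(yaw),-np.sin(yaw),0]);xr=np.array([-np.sin(yaw),np.cos(yaw),0]);zr=np.array([0,0,1.])
RK=np.stack([xr,yr,zr],1);RO=np.array([.537,.3797,0])
def hangpose(th,y,dx=0,dz=0,sgn=1,depth=.028,px=-.03875):
    t=np.radians(th);c,s=np.cos(t),np.sin(t)
    M=RK@np.array([[c,0,-s],[0,1,0],[s,0,c]])
    o=RO+RK@[dx,y,.200+dz]-M@[.0635,0,.0725]
    tcp=o+M@[px,0,.095-depth]
    T=np.stack([-M[:,2],sgn*M[:,0],-sgn*M[:,1]],1)
    assert np.linalg.det(T)>0
    return tcp,T,o,M
E
python3 - <<'E'
from h import *
q0=manip.get_state()['joint_pos']
mc=np.array([.5434,-.164,.046]);a=np.radians(92);mx=np.array([np.cos(a),np.sin(a),0])
for sg in (1,-1):
    T=np.stack([[0,0,-1],sg*mx,np.cross([0,0,-1],sg*mx)],1)
    print('grasp',sg,ik(mc-.03875*mx+[0,0,.067],T,q0))
    for th in (61,50,40):
        for y in (.092,.2):
            p,T,o,M=hangpose(th,y,dz=.03,sgn=sg);print(th,y,p,ik(p,T,q0))
E
```

```text
grasp 1 [ -25.7035    4.398   109.3557    0.       66.2463 -117.7035]
61 0.092 [0.453  0.3212 0.1379] [   3.442     3.8689  123.1638   63.3405   76.9632 -125.3437]
61 0.2 [0.3463 0.3045 0.1379] [   1.9184  -10.72    136.9103   62.3899   78.4358 -125.1474]
50 0.092 [0.4556 0.3047 0.1481] [   4.9617   -1.2941  122.0835   52.8459   73.5108 -116.6473]
50 0.2 [0.3489 0.288  0.1481] [   3.8622  -16.9556  135.5553   51.9827   75.6033 -115.4516]
40 0.092 [0.4577 0.2916 0.1601] [   7.3505   -4.9155  120.4812   42.6093   71.645  -108.1767]
40 0.2 [0.351  0.2749 0.1601] [   6.9191  -21.0166  133.5793   41.9013   74.1328 -106.3691]
grasp -1 [-25.7035   4.398  109.3557   0.      66.2463  62.2965]
61 0.092 [0.453  0.3212 0.1379] [  3.442    3.8689 123.1638  63.3405  76.9632  54.6563]
61 0.2 [0.3463 0.3045 0.1379] [  1.9184 -10.72   136.9103  62.3899  78.4358  54.8526]
50 0.092 [0.4556 0.3047 0.1481] [  4.9617  -1.2941 122.0835  52.8459  73.5108  63.3527]
50 0.2 [0.3489 0.288  0.1481] [  3.8622 -16.9556 135.5553  51.9827  75.6033  64.5484]
40 0.092 [0.4577 0.2916 0.1601] [  7.3505  -4.9155 120.4812  42.6093  71.645   71.8233]
40 0.2 [0.351  0.2749 0.1601] [  6.9191 -21.0166 133.5793  41.9013  74.1328  73.6309]
```

```bash
cat >> h.py <<'E'
def delta(p,T):
    s=manip.get_state();Tc=s['tool_rot'];w=R.from_matrix(Tc.T@T).as_rotvec(degrees=True)
    print('rotvec',w,np.linalg.norm(w),'travel now-axes',Tc.T@(p-s['eef_pos']),'travel after-rot axes',T.T@(p-s['eef_pos']))
mc=np.array([.5434,-.164,.046]);_a=np.radians(92);mx=np.array([np.cos(_a),np.sin(_a),0])
GT=np.stack([[0,0,-1],mx,np.cross([0,0,-1],mx)],1)
GP=mc-.03875*mx+[0,0,.067]
E
python3 - <<'E'
from h import *
delta(GP+[0,0,.06],GT)
E
```

```text
rotvec [-18.7832  -4.0057 -30.209 ] 35.79719508026289 travel now-axes [-0.0026 -0.1858  0.1844] travel after-rot axes [ 0.1149 -0.2058  0.114 ]
```

Request:
send_rows(
  hand=0.04,
  series=[
    {"travel": [0, 0, 0], "rotation": [-3.13, -0.67, -5.03]},
    {"travel": [0, 0, 0], "rotation": [-3.13, -0.67, -5.03]},
    {"travel": [0, 0, 0], "rotation": [-3.13, -0.67, -5.03]},
    {"travel": [0, 0, 0], "rotation": [-3.13, -0.67, -5.03]},
    {"travel": [0, 0, 0], "rotation": [-3.13, -0.67, -5.03]},
    {"travel": [0, 0, 0], "rotation": [-3.13, -0.67, -5.03]},
    {"travel": [0.01, -0.034, 0.019], "rotation": [0, 0, 0]},
    {"travel": [0.01, -0.034, 0.019], "rotation": [0, 0, 0]},
    {"travel": [0.015, -0.034, 0.019], "rotation": [0, 0, 0]},
    {"travel": [0.02, -0.034, 0.019], "rotation": [0, 0, 0]},
    {"travel": [0.025, -0.034, 0.019], "rotation": [0, 0, 0]},
    {"travel": [0.025, -0.034, 0.019], "rotation": [0, 0, 0]},
  ],
)

```text
time_s: 5.85
eef_pos: [0.5454, -0.2024, 0.1821]
tool_rot: [[-0.0, -0.035, 0.999], [-0.003, 0.999, 0.035], [-1.0, -0.003, -0.0]]
wrist_force: [0.3, 0.1, 1.0]
finger_gap: 0.0398
```

Run:
```python
from h import *
import cv2
log();delta(GP,GT)
im,d=manip.capture("wrist");
print(proj("wrist",GP+[0,0,.028]),[proj("wrist",mc+[0,0,.095]+.0388*np.array([np.cos(a),np.sin(a),0])) .round(0) for a in np.radians([2,92,182,272])], proj("wrist",mc+[0,0,.095]))
cv2.imwrite("pics/w1.png",im);np.save("pics/w1.npy",d)
print(manip.camera_info("wrist")['T'])
```

```text
5.85 [ -25.5804    0.557   106.2599   -0.1545   73.1237 -117.5438] [ 0.5454 -0.2024  0.1821] F [0.2862 0.0913 1.0134] gap 0.039795072094399524
[[-0.0002 -0.035   0.9994]
 [-0.0028  0.9994  0.035 ]
 [-1.     -0.0028 -0.0003]]
rotvec [ 0.0081 -0.0157  0.1586] 0.1595553002900134 travel now-axes [ 0.0691 -0.0001 -0.0006] travel after-rot axes [ 0.0691 -0.0003 -0.0006]
[330.8588 228.0449] [array([395., 288.]), array([468., 228.]), array([404., 161.]), array([331., 228.])] [399.1958 227.8824]
[[-0.0317  0.9555  0.2934  0.4699]
 [ 0.9995  0.0307  0.0079 -0.2084]
 [-0.0015  0.2935 -0.956   0.3187]
 [ 0.      0.      0.      1.    ]]
```

View pics/w1.png

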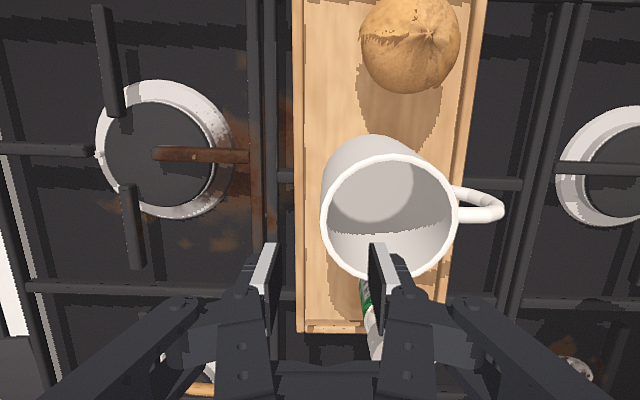

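Run:
```python
from h import *
import cv2
s=manip.get_state();print(proj("wrist",s['eef_pos']))
d=np.load("pics/w1.npy");P=cloud("wrist",d)
m=(d>0)&(abs(P[...,2]-.1395)<.003)&(P[...,1]<-.11)&(P[...,0]<.6)&(P[...,0]>.48)
n,l,st,_=cv2.connectedComponentsWithStats(m.astype(np.uint8))
for k in range(1,n):
    if st[k,4]>40:
        q=P[l==k];print(st[k],np.median(q[:,2]),q[:,:2].min(0),q[:,:2].max(0))
        f=least_squares(lambda x:np.hypot(q[:,0]-x[0],q[:,1]-x[1])-.03875,[.543,-.164],loss='soft_l1',f_scale=.002).x;print(f)
m=(d>0)&(P[...,2]>.09)&(P[...,1]>-.118)&(P[...,1]<-.06)&(P[...,0]>.5)&(P[...,0]<.59)
q=P[m];print(len(q),q.mean(0),q[:,1].max()); 
for y in np.arange(-.115,-.08,.005):
    w=q[abs(q[:,1]-y)<.0025]; 
    if len(w):print(y,w[:,0].min(),w[:,0].max(),w[:,2].max())
```

```text
[325.6446 257.1827]
824 [ 0.5385 -0.1039  0.1153] -0.08965424450439415
-0.115 0.5354913147468505 0.5449390451057212 0.12812503920898632
-0.11 0.535475936688365 0.5448024581561046 0.1287302933215396
-0.105 0.5351681954093244 0.5446897575566124 0.12742962151736684
-0.09999999999999999 0.534889463016278 0.5444403210201854 0.12521705472133188
-0.09499999999999999 0.5347607326858632 0.5446277510071966 0.12205494919887597
-0.08999999999999998 0.5351209622970167 0.5376914783065708 0.11217910489965774
```

Run:
```python
from h import *
import cv2
d=np.load("pics/w1.npy");P=cloud("wrist",d)
reg=(d>0)&(P[...,1]<-.11)&(P[...,1]>-.215)&(P[...,0]<.6)&(P[...,0]>.48)
h,e=np.histogram(P[reg][:,2],bins=np.arange(.12,.15,.002));print(h,e)
for z in (.134,.136,.138,.14):
    q=P[reg&(abs(P[...,2]-z)<.0015)]
    if len(q)<30: continue
    f=least_squares(lambda x:np.hypot(q[:,0]-x[0],q[:,1]-x[1])-.03875,[.543,-.164],loss='soft_l1',f_scale=.002).x;print(z,len(q),f)
```

```text
[ 273  286  432  457  273  290  854 1963   29    0    0    0    0    0] [0.12  0.122 0.124 0.126 0.128 0.13  0.132 0.134 0.136 0.138 0.14  0.142
 0.144 0.146 0.148]
0.134 2588 [ 0.5422 -0.1692]
0.136 1291 [ 0.5425 -0.1692]
```

Run:
```python
from h import *
import cv2
print(manip.get_state()['eef_pos']);
im,d=manip.capture("wrist");P=cloud("wrist",d);print(manip.get_state()['eef_pos'],manip.camera_info("wrist")['T'][:3,3])
cv2.imwrite("pics/w2.png",im)
reg=(d>0)&(P[...,1]<-.11)&(P[...,1]>-.215)&(P[...,0]<.6)&(P[...,0]>.48)
h,e=np.histogram(P[reg][:,2],bins=np.arange(.12,.15,.002));print(h,e);z=e[np.argmax(h)]+.001
q=P[reg&(abs(P[...,2]-z)<.002)]
f=least_squares(lambda x:np.hypot(q[:,0]-x[0],q[:,1]-x[1])-.03875,[.543,-.164],loss='soft_l1',f_scale=.002).x;print(z,len(q),f)
```

```text
[ 0.545  -0.2057  0.1756]
[ 0.5434 -0.2031  0.1768] [ 0.4687 -0.2061  0.3201]
[ 244  247  275  271  283  319  392  403  305  334 1216 1730   11    0] [0.12  0.122 0.124 0.126 0.128 0.13  0.132 0.134 0.136 0.138 0.14  0.142
 0.144 0.146 0.148]
0.14300000000000002 2673 [ 0.5413 -0.1633]
```

Request:
send_rows(
  series=[
    {"travel": [0, 0, 0], "rotation": [0, 0, 0]},
    {"travel": [0, 0, 0], "rotation": [0, 0, 0]},
    {"travel": [0, 0, 0], "rotation": [0, 0, 0]},
  ],
)

```text
time_s: 6.25
eef_pos: [0.5449, -0.2002, 0.1845]
tool_rot: [[0.001, -0.036, 0.999], [-0.004, 0.999, 0.036], [-1.0, -0.004, 0.001]]
wrist_force: [-0.4, 0.4, 0.5]
finger_gap: 0.0402
```

Run:
```python
from h import *
log();delta(np.array([.544,-.2024,.113]),GT)
```

```text
6.25 [ -25.4058    0.2319  106.3522   -0.1542   73.2563 -117.4432] [ 0.5449 -0.2002  0.1845] F [-0.4442  0.4163  0.5419] gap 0.040222420856606135
[[ 0.0014 -0.0363  0.9993]
 [-0.0035  0.9993  0.0363]
 [-1.     -0.0036  0.0013]]
rotvec [0.0816 0.0736 0.2046] 0.2322374229112342 travel now-axes [ 0.0715 -0.0019 -0.001 ] travel after-rot axes [ 0.0715 -0.0021 -0.001 ]
```

Request:
send_rows(
  series=[
    {"travel": [0.01, -0.0003, -0.0001], "rotation": [0, 0, 0.1]},
    {"travel": [0.01, -0.0003, -0.0001], "rotation": [0, 0, 0]},
    {"travel": [0.01, -0.0003, -0.0001], "rotation": [0, 0, 0]},
    {"travel": [0.01, -0.0003, -0.0001], "rotation": [0, 0, 0]},
    {"travel": [0.01, 0, -0.0001], "rotation": [0, 0, 0]},
    {"travel": [0.01, 0, -0.0001], "rotation": [0, 0, 0]},
    {"travel": [0.01, 0, -0.0001], "rotation": [0, 0, 0]},
    {"travel": [0, 0, 0], "rotation": [0, 0, 0]},
    {"travel": [0, 0, 0], "rotation": [0, 0, 0]},
    {"travel": [0, 0, 0], "rotation": [0, 0, 0]},
  ],
)

```text
time_s: 7.25
eef_pos: [0.5442, -0.2024, 0.1132]
tool_rot: [[-0.0, -0.035, 0.999], [-0.001, 0.999, 0.035], [-1.0, -0.001, -0.0]]
wrist_force: [0.5, -0.4, 0.2]
finger_gap: 0.0402
```

Run:
```python
from h import *
import cv2
log();delta(np.array([.544,-.2024,.113]),GT)
im,d=manip.capture("wrist");cv2.imwrite("pics/w3.png",im)
im,d=manip.capture("scene");cv2.imwrite("pics/s3.png",cv2.resize(im[250:400,200:400],(800,600),interpolation=cv2.INTER_CUBIC))
log()
```

```text
7.25 [ -25.6652    4.2973  109.4382   -0.0709   66.2555 -117.6578] [ 0.5442 -0.2024  0.1132] F [ 0.4537 -0.3523  0.1872] gap 0.040202765041526964
[[-0.0003 -0.0353  0.9994]
 [-0.0011  0.9994  0.0353]
 [-1.     -0.0011 -0.0004]]
rotvec [ 0.0212 -0.0222  0.0616] 0.0688478383632735 travel now-axes [ 0.0002 -0.     -0.0002] travel after-rot axes [ 0.0002 -0.     -0.0002]
7.35 [ -25.6636    4.2829  109.4381   -0.0731   66.2561 -117.654 ] [ 0.5442 -0.2024  0.1134] F [-0.6563 -0.9504  1.2836] gap 0.0399914924685427
[[-0.0001 -0.0352  0.9994]
 [-0.0012  0.9994  0.0352]
 [-1.     -0.0012 -0.0002]]
```

View pics/w3.png

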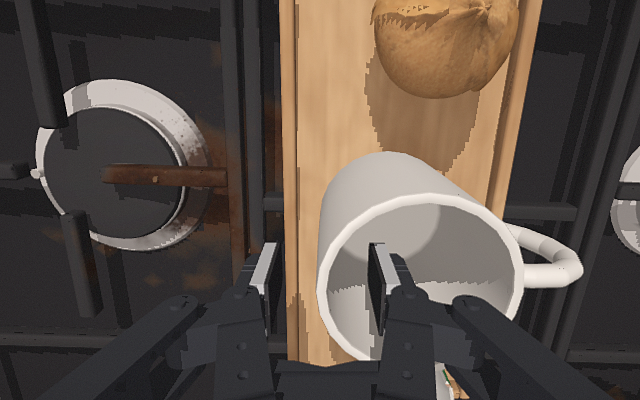

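View pics/s3.png

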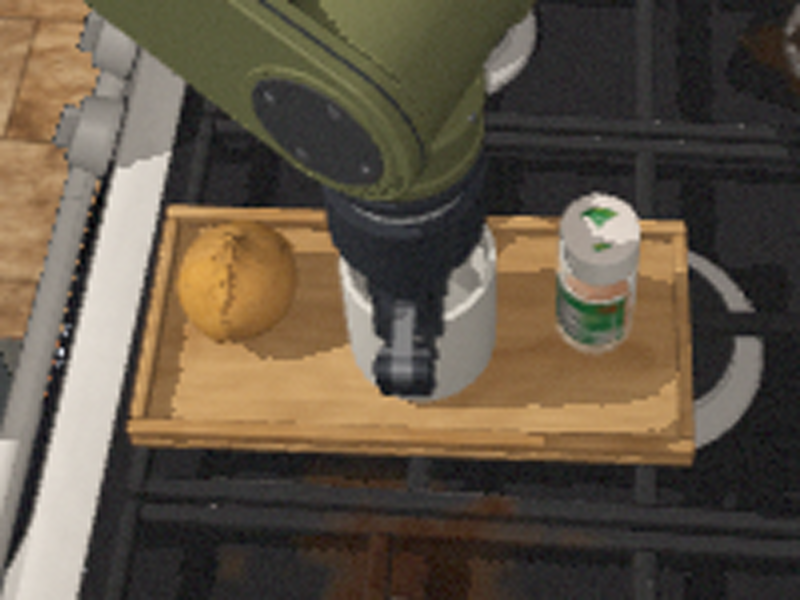

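Request:
send_rows(
  hand=0,
  series=[
    {"travel": [0, 0, 0], "rotation": [0, 0, 0]},
    {"travel": [0, 0, 0], "rotation": [0, 0, 0]},
    {"travel": [0, 0, 0], "rotation": [0, 0, 0]},
    {"travel": [0, 0, 0], "rotation": [0, 0, 0]},
    {"travel": [0, 0, 0], "rotation": [0, 0, 0]},
    {"travel": [0, 0, 0], "rotation": [0, 0, 0]},
    {"travel": [0, 0, 0], "rotation": [0, 0, 0]},
  ],
)

```text
time_s: 8.05
eef_pos: [0.544, -0.2024, 0.1131]
tool_rot: [[-0.001, -0.035, 0.999], [-0.001, 0.999, 0.035], [-1.0, -0.001, -0.001]]
wrist_force: [-0.6, -1.9, 3.0]
finger_gap: 0.0037
```

Run:
```python
from h import *
log()
```

```text
8.05 [ -25.6716    4.2979  109.453    -0.0845   66.2572 -117.6555] [ 0.544  -0.2024  0.1131] F [-0.5958 -1.8742  2.9618] gap 0.0037107415600048685
[[-0.0007 -0.0352  0.9994]
 [-0.0012  0.9994  0.0352]
 [-1.     -0.0011 -0.0008]]
```

Request:
send_rows(
  series=[
    {"travel": [-0.005, 0, 0], "rotation": [0, 0, 0]},
    {"travel": [-0.01, 0, 0], "rotation": [0, 0, 0]},
    {"travel": [-0.015, 0, 0], "rotation": [0, 0, 0]},
    {"travel": [-0.02, 0, 0], "rotation": [0, 0, 0]},
    {"travel": [-0.02, 0, 0], "rotation": [0, 0, 0]},
    {"travel": [-0.02, 0, 0], "rotation": [0, 0, 0]},
    {"travel": [-0.02, 0, 0], "rotation": [0, 0, 0]},
    {"travel": [-0.02, 0, 0], "rotation": [0, 0, 0]},
    {"travel": [-0.01, 0, 0], "rotation": [0, 0, 0]},
    {"travel": [0, 0, 0], "rotation": [0, 0, 0]},
    {"travel": [0, 0, 0], "rotation": [0, 0, 0]},
  ],
)

```text
time_s: 9.15
eef_pos: [0.5436, -0.2019, 0.2521]
tool_rot: [[-0.002, -0.035, 0.999], [-0.0, 0.999, 0.035], [-1.0, -0.0, -0.002]]
wrist_force: [0.1, -0.1, -3.3]
finger_gap: 0.0036
```

Run:
```python
from h import *
import cv2
log()
im,d=manip.capture("wrist");cv2.imwrite("pics/w4.png",im)
im,d=manip.capture("scene");cv2.imwrite("pics/s4.png",cv2.resize(im[230:380,200:400],(800,600),interpolation=cv2.INTER_CUBIC))
log()
```

```text
9.15 [ -25.6464   -2.3671  102.3079   -0.0659   80.156  -117.6562] [ 0.5436 -0.2019  0.2521] F [ 0.1232 -0.0793 -3.2954] gap 0.003601750857345586
[[-0.002  -0.0353  0.9994]
 [-0.0003  0.9994  0.0353]
 [-1.     -0.0002 -0.002 ]]
9.25 [ -25.6485   -2.3132  102.3722   -0.0665   80.1561 -117.6579] [ 0.5432 -0.2017  0.2509] F [-1.0124  0.1363 -2.9975] gap 0.0036013362454355713
[[-0.0039 -0.0353  0.9994]
 [ 0.0006  0.9994  0.0353]
 [-1.      0.0007 -0.0039]]
```

View pics/w4.png

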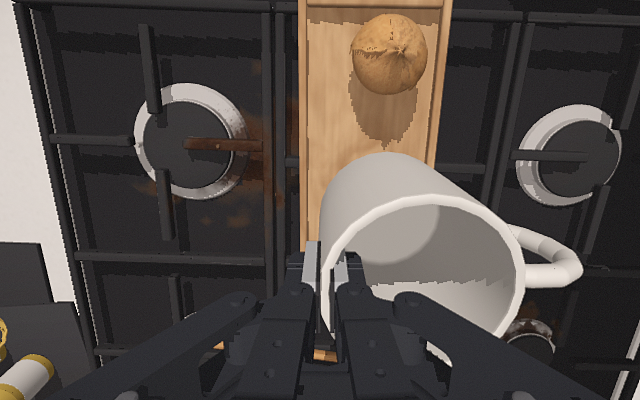

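View pics/s4.png

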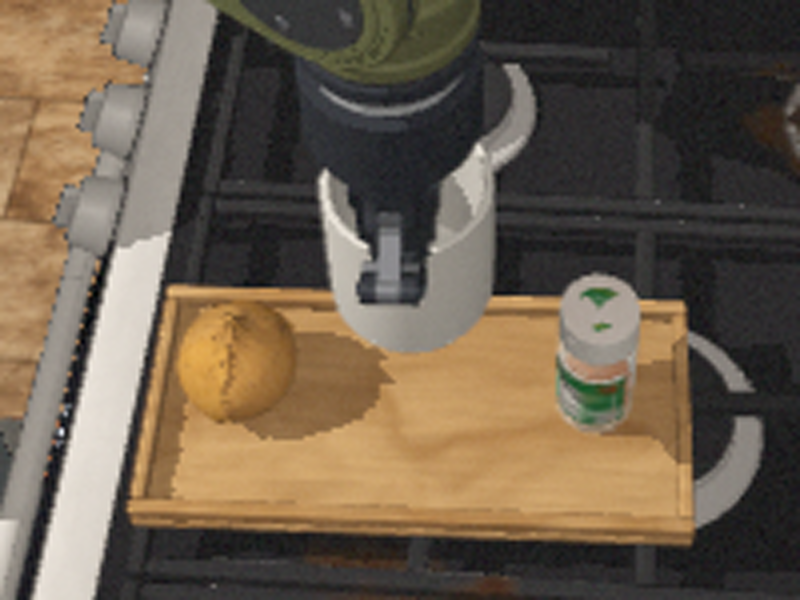

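Run:
```python
from h import *
q=manip.get_state()['joint_pos']
p,T,o,M=hangpose(61,.165,dz=.022);print('stage',p);print(T)
W=np.array([.40,.05,.27]);
delta(W,GT)
print(R.from_matrix(GT.T@T).as_rotvec(degrees=True), 'travel from W in T axes',T.T@(p-W))
for f in np.linspace(0,1,5):
    Tf=GT@R.from_rotvec(R.from_matrix(GT.T@T).as_rotvec()*f).as_matrix();q=ik(W,Tf,q);print(q)
for f in np.linspace(0,1,5): q=ik(W+(p-W)*f,T,q);print(q, fk(q)[0])
```

```text
stage [0.3809 0.31   0.1299]
[[-0.1353 -0.075   0.988 ]
 [ 0.8641  0.479   0.1547]
 [-0.4848  0.8746 -0.    ]]
rotvec [ 0.0209 -0.2209 -0.0418] 0.22582504254340877 travel now-axes [-0.0184  0.2566 -0.1343] travel after-rot axes [-0.0191  0.2566 -0.1343]
[-6.2353  3.6729 60.9234] travel from W in T axes [0.2951 0.0034 0.0214]
[ -0.516  -27.6592 121.0325  -0.      86.6267 -92.516 ]
[ -10.6379  -26.6224  121.2614   14.5864   89.8913 -104.814 ]
[ -19.2398  -23.0394  121.5024   27.2147   95.487  -115.1589]
[ -25.6291  -17.427   121.7381   37.6525  102.1939 -123.3127]
[ -29.7361  -10.4061  121.9518   46.3609  109.2619 -129.6794]
[ -29.7361  -10.4061  121.9518   46.3609  109.2619 -129.6794] [0.4  0.05 0.27]
[ -22.7294  -11.621   126.6477   49.6207  102.1523 -127.8892] [0.3952 0.115  0.235 ]
[ -14.8657  -11.2052  130.1095   53.3856   94.257  -126.5431] [0.3905 0.18   0.2   ]
[  -6.344    -8.8777  132.1359   57.7943   85.7804 -126.0038] [0.3857 0.245  0.1649]
[   2.4978   -4.5995  132.5745   63.036    77.2067 -126.5531] [0.3809 0.31   0.1299]
```

Request:
send_rows(
  series=[
    {"travel": [-0.001, 0.01, -0.005], "rotation": [0, 0, 0]},
    {"travel": [-0.002, 0.02, -0.01], "rotation": [0, 0, 0]},
    {"travel": [-0.002, 0.027, -0.014], "rotation": [0, 0, 0]},
    {"travel": [-0.002, 0.03, -0.0164], "rotation": [0, 0, 0]},
    {"travel": [-0.002, 0.03, -0.0164], "rotation": [0, 0, 0]},
    {"travel": [-0.002, 0.03, -0.0164], "rotation": [0, 0, 0]},
    {"travel": [-0.002, 0.03, -0.0164], "rotation": [0, 0, 0]},
    {"travel": [-0.002, 0.03, -0.0155], "rotation": [0, 0, 0]},
    {"travel": [-0.002, 0.025, -0.013], "rotation": [0, 0, 0]},
    {"travel": [-0.001, 0.015, -0.007], "rotation": [0, 0, 0]},
    {"travel": [-0.001, 0.0096, -0.004], "rotation": [0, 0, 0]},
    {"travel": [0, 0, 0], "rotation": [0, 0, 0]},
  ],
)

```text
time_s: 10.45
eef_pos: [0.4002, 0.0506, 0.2714]
tool_rot: [[-0.002, -0.037, 0.999], [-0.0, 0.999, 0.037], [-1.0, -0.0, -0.002]]
wrist_force: [-0.4, -0.7, -2.5]
finger_gap: 0.0038
```

Request:
send_rows(
  series=[
    {"travel": [0, 0, 0], "rotation": [-0.312, 0.184, 3.046]},
    {"travel": [0, 0, 0], "rotation": [-0.624, 0.367, 6.092]},
    {"travel": [0, 0, 0], "rotation": [-0.624, 0.367, 6.092]},
    {"travel": [0, 0, 0], "rotation": [-0.624, 0.367, 6.092]},
    {"travel": [0, 0, 0], "rotation": [-0.624, 0.367, 6.092]},
    {"travel": [0, 0, 0], "rotation": [-0.624, 0.367, 6.092]},
    {"travel": [0, 0, 0], "rotation": [-0.624, 0.367, 6.092]},
    {"travel": [0, 0, 0], "rotation": [-0.624, 0.367, 6.092]},
    {"travel": [0, 0, 0], "rotation": [-0.624, 0.367, 6.092]},
    {"travel": [0, 0, 0], "rotation": [-0.624, 0.367, 6.092]},
    {"travel": [0, 0, 0], "rotation": [-0.312, 0.184, 3.046]},
    {"travel": [0, 0, 0], "rotation": [0, 0, 0]},
  ],
)

```text
time_s: 11.65
eef_pos: [0.4009, 0.0488, 0.2699]
tool_rot: [[-0.136, -0.07, 0.988], [0.864, 0.479, 0.153], [-0.484, 0.875, -0.005]]
wrist_force: [-0.3, -0.1, -4.0]
finger_gap: 0.0033
```

Request:
send_rows(
  series=[
    {"travel": [0, 0, 0], "rotation": [0, 0, 0]},
    {"travel": [0, 0, 0], "rotation": [0, 0, 0]},
    {"travel": [0, 0, 0], "rotation": [0, 0, 0]},
  ],
)

```text
time_s: 11.95
eef_pos: [0.401, 0.0499, 0.2724]
tool_rot: [[-0.136, -0.076, 0.988], [0.863, 0.481, 0.156], [-0.487, 0.873, 0.0]]
wrist_force: [-0.7, -0.1, -3.4]
finger_gap: 0.0038
```

Run:
```python
from h import *
import cv2
log();p,T,o,M=hangpose(61,.165,dz=.022);delta(p,T)
im,d=manip.capture("wrist");cv2.imwrite("pics/w5.png",im);np.save("pics/w5.npy",d)
for y in (.092,-.073): print(proj("wrist",RO+RK@[0,y,.2]))
for t in ["hook_far","rail_near","mug2_loop","mug_loop"]: print(t,[(np.round(r['centre'],1).tolist(),round(r['conf'],2)) for r in manip.place_of(t,"wrist")][:3])
im,d=manip.capture("scene");cv2.imwrite("pics/s5.png",im)
log()
```

```text
11.95 [ -29.6384  -10.4592  121.6877   46.3469  109.3598 -129.4635] [0.401  0.0499 0.2724] F [-0.6916 -0.1426 -3.4277] gap 0.0037650699239685425
[[-0.136  -0.0761  0.9878]
 [ 0.8627  0.4811  0.1558]
 [-0.487   0.8734  0.0003]]
rotvec [ 0.0436 -0.0489  0.1458] 0.1598405945372066 travel now-axes [0.2965 0.0022 0.0206] travel after-rot axes [0.2965 0.0015 0.0203]
[385.4207 213.7006]
[379.6807 313.2965]
hook_far []
rail_near []
mug2_loop []
mug_loop [([263.9, 544.5], 0.78)]
12.25 [ -29.6718  -10.3945  121.7325   46.3668  109.3759 -129.4723] [0.4008 0.0498 0.2718] F [ 0.5425 -0.1917 -3.3925] gap 0.003747404430670963
[[-0.1363 -0.0746  0.9879]
 [ 0.8635  0.4799  0.1554]
 [-0.4856  0.8742 -0.001 ]]
```

View pics/w5.png

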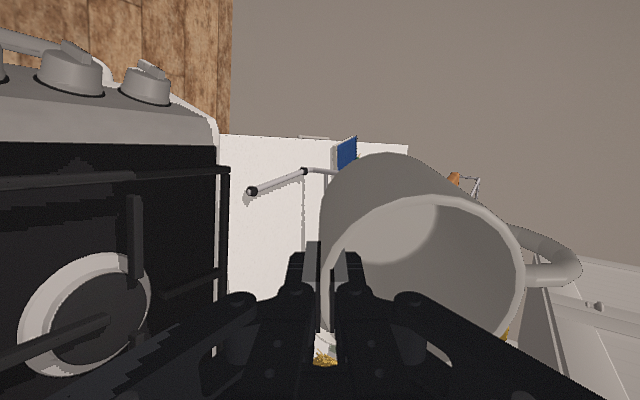

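View pics/s5.png

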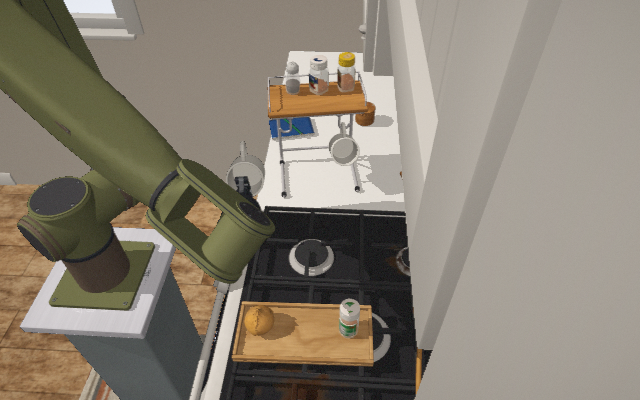

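```bash
cat >> h.py <<'E'
def looppos(s):  # loop in rack frame from tool pose
    T=s['tool_rot'];M=np.stack([T[:,1],-T[:,2],-T[:,0]],1)
    w=s['eef_pos']+M@(np.array([.0635,0,.0725])-np.array([-.03875,0,.067]))
    return w,RK.T@(w-RO),np.degrees(np.arccos(M[2,2]))
E
python3 - <<'E'
from h import *
s=manip.get_state();w,r,a=looppos(s);print(w,r,a,proj("wrist",w))
M=np.stack([s['tool_rot'][:,1],-s['tool_rot'][:,2],-s['tool_rot'][:,0]],1)
o=s['eef_pos']-M@np.array([-.03875,0,.067])
for l in ([.0755,0,.06],[.041,0,.095],[0,.041,.095],[0,-.041,.095],[-.041,0,.095]): print(l,proj("wrist",o+M@l))
import cv2
im=cv2.imread("pics/w5.png")
for a in np.linspace(0,2*np.pi,60):
    u=proj("wrist",o+M@[.041*np.cos(a),.041*np.sin(a),.095]).astype(int);cv2.circle(im,tuple(int(x) for x in u),1,(0,0,255),-1)
for l in ([.0635,0,.0725],[.075,0,.03],[.075,0,.072],[.045,0,.075]):
    u=proj("wrist",o+M@l);cv2.circle(im,tuple(int(x) for x in u),2,(0,255,0),-1)
cv2.imwrite("pics/w5o.png",im)
E
```

```text
[0.394  0.0941 0.3639] [-0.26    0.1855  0.3639] 60.947149270838885 [549.6562 261.9689]
[0.0755, 0, 0.06] [557.9298 249.381 ]
[0.041, 0, 0.095] [528.722  290.3306]
[0, 0.041, 0.095] [434.3462 190.437 ]
[0, -0.041, 0.095] [415.7953 373.3769]
[-0.041, 0, 0.095] [319.6766 290.5069]
```

View pics/w5o.png

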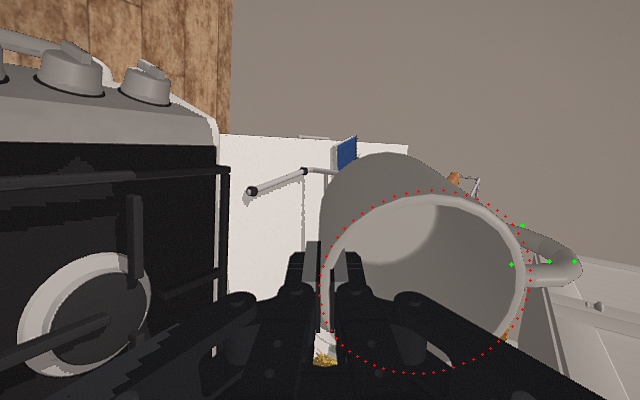

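Request:
send_rows(
  series=[
    {"travel": [0.012, 0, 0.001], "rotation": [0, 0, 0]},
    {"travel": [0.025, 0, 0.002], "rotation": [0, 0, 0]},
    {"travel": [0.032, 0, 0.002], "rotation": [0, 0, 0]},
    {"travel": [0.032, 0.001, 0.002], "rotation": [0, 0, 0]},
    {"travel": [0.032, 0.001, 0.002], "rotation": [0, 0, 0]},
    {"travel": [0.032, 0.001, 0.002], "rotation": [0, 0, 0]},
    {"travel": [0.032, 0, 0.002], "rotation": [0, 0, 0]},
    {"travel": [0.032, 0, 0.002], "rotation": [0, 0, 0]},
    {"travel": [0.03, 0, 0.002], "rotation": [0, 0, 0]},
    {"travel": [0.022, 0, 0.002], "rotation": [0, 0, 0]},
    {"travel": [0.0145, 0, 0.001], "rotation": [0, 0, 0]},
    {"travel": [0, 0, 0], "rotation": [0, 0, 0]},
  ],
)

```text
time_s: 13.45
eef_pos: [0.3778, 0.3107, 0.1292]
tool_rot: [[-0.141, -0.072, 0.987], [0.863, 0.48, 0.158], [-0.485, 0.874, -0.005]]
wrist_force: [0.2, 0.2, -2.8]
finger_gap: 0.0034
```

Request:
send_rows(
  series=[
    {"travel": [0, 0, 0], "rotation": [0, 0, 0]},
    {"travel": [0, 0, 0], "rotation": [0, 0, 0]},
    {"travel": [0, 0, 0], "rotation": [0, 0, 0]},
  ],
)

```text
time_s: 13.75
eef_pos: [0.3807, 0.309, 0.1313]
tool_rot: [[-0.135, -0.074, 0.988], [0.864, 0.48, 0.154], [-0.485, 0.874, -0.0]]
wrist_force: [0.1, -0.1, -3.3]
finger_gap: 0.0035
```

Run:
```python
from h import *
import cv2
s=log();p,T,o,M=hangpose(61,.165,dz=.024);delta(p,T);print(looppos(s))
im,d=manip.capture("wrist");cv2.imwrite("pics/w6.png",im);np.save("pics/w6.npy",d)
im,d=manip.capture("scene");np.save("pics/s6.npy",d);cv2.imwrite("pics/s6f.png",im);cv2.imwrite("pics/s6.png",cv2.resize(im[70:190,230:390],(800,600),interpolation=cv2.INTER_CUBIC))
s=manip.get_state();w,r,a=looppos(s);print(w,r,a,'scene px',proj("scene",w))
for t in ["mug2_loop","mug_loop"]: print(t,[(np.round(r['centre'],1).tolist(),round(r['conf'],2)) for r in manip.place_of(t,"scene")][:3])
```

```text
13.75 [   2.3819   -4.8561  132.613    62.915    77.3493 -126.3592] [0.3807 0.309  0.1313] F [ 0.0578 -0.1385 -3.3295] gap 0.0034659142301504127
[[-0.1349 -0.0745  0.9881]
 [ 0.8639  0.4796  0.1541]
 [-0.4853  0.8743 -0.0003]]
rotvec [-0.0341  0.0217  0.0346] 0.053181670241002725 travel now-axes [0.0005 0.0009 0.0003] travel after-rot axes [0.0005 0.0009 0.0003]
(array([0.3738, 0.3533, 0.2234]), array([-0.0008,  0.1653,  0.2234]), np.float64(60.96539471403019))
[0.3738 0.3533 0.2234] [-0.0008  0.1653  0.2234] 60.97159618467415 scene px [258.5153 126.786 ]
mug2_loop [([130.7, 345.3], 0.71)]
mug_loop [([128.1, 261.0], 0.78), ([88.4, 317.1], 0.6), ([86.8, 344.5], 0.48)]
```

View pics/w6.png

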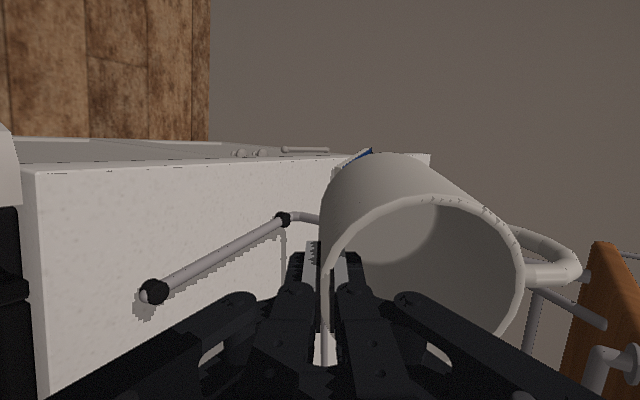

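View pics/s6.png

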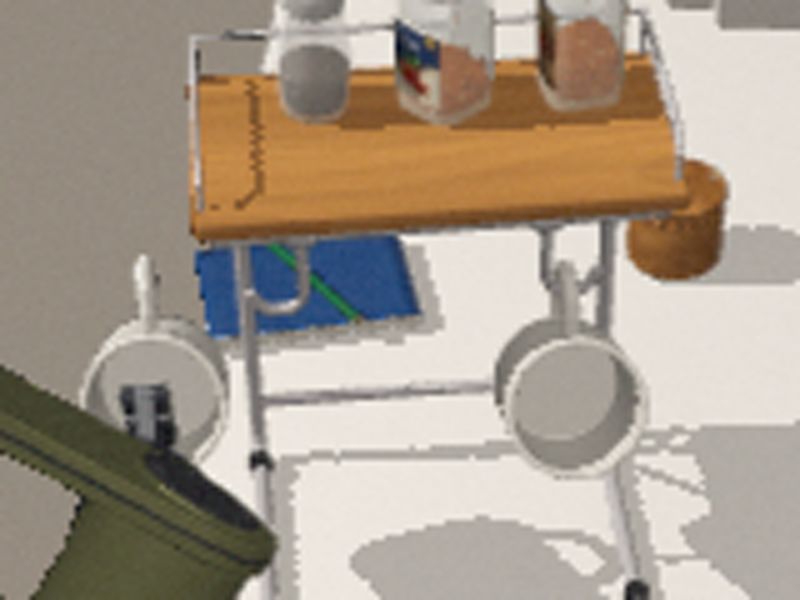

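Run:
```python
from h import *
for y in (.08,.085,.09,.095,.1): print(y,proj("scene",RO+RK@[0,y,.2]),'stem',proj("scene",RO+RK@[0,y-.014,.22]),'tip',proj("scene",RO+RK@[0,y+.016,.212]))
print('far',proj("scene",RO+RK@[0,-.073,.2]),'stem',proj("scene",RO+RK@[0,-.059,.23]))
w=RO+RK@[-.0008,.1653,.2234]
print('mug rim ctr pred')
s=manip.get_state();M=np.stack([s['tool_rot'][:,1],-s['tool_rot'][:,2],-s['tool_rot'][:,0]],1);o=s['eef_pos']-M@np.array([-.03875,0,.067])
for l in ([0,.041,.095],[0,-.041,.095],[.041,0,.095],[.08,0,.07]): print(l,(proj("scene",o+M@l)-[230,70])*5)
```

```text
0.08 [289.8213 131.3571] stem [294.4485 125.3204] tip [283.8543 128.3042]
0.085 [288.0443 131.4706] stem [292.6537 125.4337] tip [282.0626 128.4178]
0.09 [286.2665 131.5841] stem [290.858  125.5471] tip [280.2701 128.5315]
0.095 [284.4879 131.6977] stem [289.0615 125.6605] tip [278.4768 128.6453]
0.1 [282.7084 131.8114] stem [287.2642 125.7739] tip [276.6826 128.759 ]
far [343.8053 127.9095] stem [339.1283 119.5977]
mug rim ctr pred
[0, 0.041, 0.095] [ 76.0075 409.8156]
[0, -0.041, 0.095] [225.1647 400.0831]
[0.041, 0, 0.095] [144.019 331.163]
[0.08, 0, 0.07] [139.9424 253.5279]
```

Request:
send_rows(
  series=[
    {"travel": [0, 0, 0.005], "rotation": [0, 0, 0]},
    {"travel": [0, 0, 0.008], "rotation": [0, 0, 0]},
    {"travel": [0, 0, 0.009], "rotation": [0, 0, 0]},
    {"travel": [0, 0, 0.009], "rotation": [0, 0, 0]},
    {"travel": [0, 0, 0.006], "rotation": [0, 0, 0]},
    {"travel": [0, 0, 0.003], "rotation": [0, 0, 0]},
    {"travel": [0, 0, 0], "rotation": [0, 0, 0]},
    {"travel": [0, 0, 0], "rotation": [0, 0, 0]},
    {"travel": [0, 0, 0], "rotation": [0, 0, 0]},
  ],
)

```text
time_s: 14.85
eef_pos: [0.4193, 0.3157, 0.1307]
tool_rot: [[-0.137, -0.074, 0.988], [0.864, 0.48, 0.155], [-0.485, 0.874, -0.002]]
wrist_force: [0.7, 0.8, -2.8]
finger_gap: 0.0036
```

Run:
```python
from h import *
import cv2
s=log();print(looppos(s))
im,d=manip.capture("scene");cv2.imwrite("pics/s7.png",cv2.resize(im[90:170,240:347],(800,600),interpolation=cv2.INTER_CUBIC))
```

```text
14.85 [   3.0113    0.4685  127.5817   63.2586   76.8639 -126.343 ] [0.4193 0.3157 0.1307] F [ 0.6936  0.8484 -2.8393] gap 0.0035968430881486357
[[-0.1367 -0.0737  0.9879]
 [ 0.8637  0.4795  0.1553]
 [-0.4851  0.8744 -0.0018]]
(array([0.4125, 0.3599, 0.2227]), array([-0.0003,  0.1261,  0.2227]), np.float64(60.97855126159873))
```

View pics/s7.png

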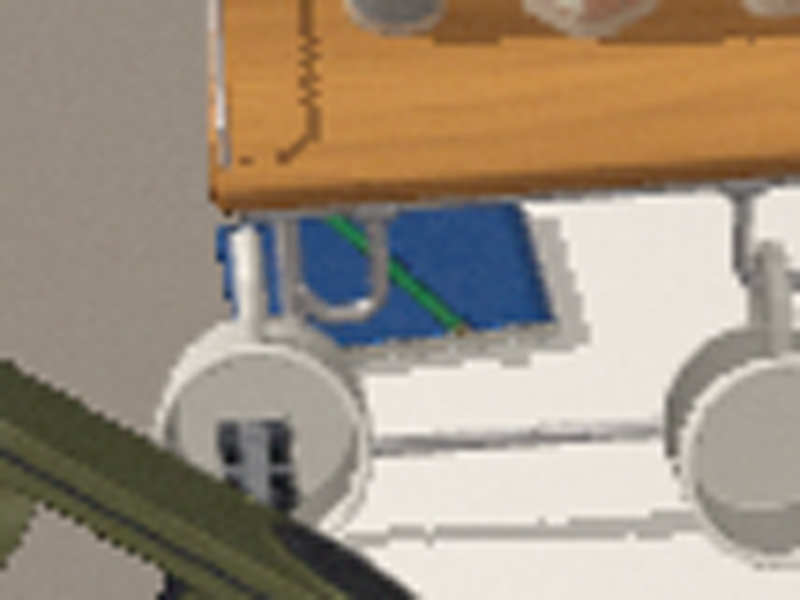

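Request:
send_rows(
  series=[
    {"travel": [0, 0, 0.003], "rotation": [0, 0, 0]},
    {"travel": [0, 0, 0.004], "rotation": [0, 0, 0]},
    {"travel": [0, 0, 0.005], "rotation": [0, 0, 0]},
    {"travel": [0, 0, 0.005], "rotation": [0, 0, 0]},
    {"travel": [0, 0, 0.005], "rotation": [0, 0, 0]},
    {"travel": [0, 0, 0.005], "rotation": [0, 0, 0]},
    {"travel": [0, 0, 0.004], "rotation": [0, 0, 0]},
    {"travel": [0, 0, 0.003], "rotation": [0, 0, 0]},
    {"travel": [0, 0, 0], "rotation": [0, 0, 0]},
    {"travel": [0, 0, 0], "rotation": [0, 0, 0]},
    {"travel": [0, 0, 0], "rotation": [0, 0, 0]},
  ],
)

```text
time_s: 16.0
eef_pos: [0.453, 0.3209, 0.1307]
tool_rot: [[-0.137, -0.074, 0.988], [0.864, 0.48, 0.155], [-0.485, 0.874, -0.002]]
wrist_force: [-1.0, 0.0, -2.9]
finger_gap: 0.0036
```

Run:
```python
from h import *
import cv2
s=log();print(looppos(s))
im,d=manip.capture("scene");cv2.imwrite("pics/s8.png",cv2.resize(im[90:170,240:347],(800,600),interpolation=cv2.INTER_CUBIC))
im,d=manip.capture("wrist");cv2.imwrite("pics/w8.png",im)
```

```text
16.0 [   3.4147    4.6481  123.2121   63.4369   76.6555 -126.0318] [0.453  0.3209 0.1307] F [-1.0351  0.0225 -2.8992] gap 0.0036148731819962464
[[-0.1365 -0.0739  0.9879]
 [ 0.8637  0.4795  0.1552]
 [-0.4852  0.8744 -0.0016]]
(array([0.4462, 0.3652, 0.2228]), array([-0.0003,  0.0919,  0.2228]), np.float64(60.9759417277587))
```

View pics/s8.png

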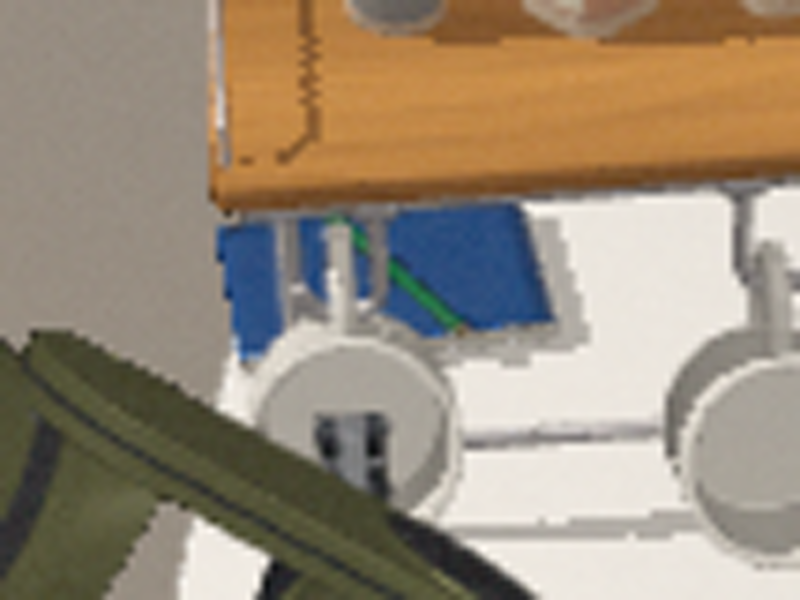

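View pics/w8.png

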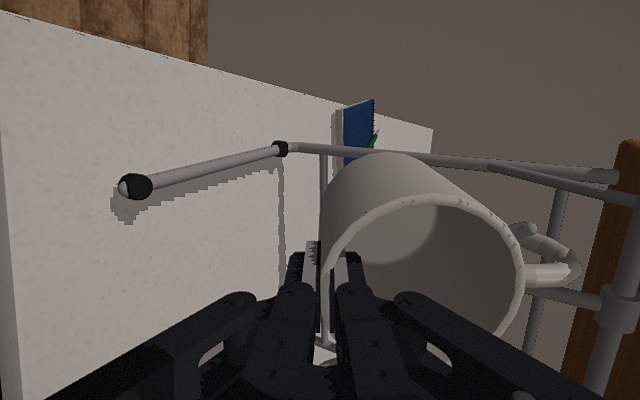

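Request:
send_rows(
  series=[
    {"travel": [0.001, -0.0017, 0], "rotation": [0, 0, 0]},
    {"travel": [0.0015, -0.0026, 0], "rotation": [0, 0, 0]},
    {"travel": [0.0015, -0.0026, 0], "rotation": [0, 0, 0]},
    {"travel": [0.0015, -0.0026, 0], "rotation": [0, 0, 0]},
    {"travel": [0.0015, -0.0026, 0], "rotation": [0, 0, 0]},
    {"travel": [0.0012, -0.0022, 0], "rotation": [0, 0, 0]},
    {"travel": [0, 0, 0], "rotation": [0, 0, 0]},
    {"travel": [0, 0, 0], "rotation": [0, 0, 0]},
  ],
)

```text
time_s: 16.9
eef_pos: [0.4532, 0.3212, 0.1142]
tool_rot: [[-0.136, -0.074, 0.988], [0.864, 0.479, 0.155], [-0.485, 0.874, -0.002]]
wrist_force: [-0.4, 0.7, -3.3]
finger_gap: 0.0032
```

Run:
```python
from h import *
s=log();print(looppos(s))
```

```text
16.9 [   3.4385    6.451   123.333    63.8835   75.7822 -127.7946] [0.4532 0.3212 0.1142] F [-0.3941  0.7388 -3.3153] gap 0.0031981619187601757
[[-0.1364 -0.0738  0.9879]
 [ 0.8638  0.4794  0.155 ]
 [-0.4851  0.8745 -0.0017]]
(array([0.4464, 0.3654, 0.2063]), array([-0.0001,  0.0917,  0.2063]), np.float64(60.982451865628306))
```

Request:
send_rows(
  series=[
    {"travel": [0.0005, -0.0009, 0], "rotation": [0, 0, 0]},
    {"travel": [0.0005, -0.0009, 0], "rotation": [0, 0, 0]},
    {"travel": [0.0005, -0.0009, 0], "rotation": [0, 0, 0]},
    {"travel": [0.0005, -0.0009, 0], "rotation": [0, 0, 0]},
    {"travel": [0, 0, 0], "rotation": [0, 0, 0]},
    {"travel": [0, 0, 0], "rotation": [0, 0, 0]},
  ],
)

```text
time_s: 17.5
eef_pos: [0.4532, 0.3211, 0.1101]
tool_rot: [[-0.136, -0.074, 0.988], [0.864, 0.48, 0.155], [-0.485, 0.874, -0.001]]
wrist_force: [0.7, -0.7, -2.9]
finger_gap: 0.0035
```

Request:
send_rows(
  series=[
    {"travel": [0.0005, -0.0009, 0], "rotation": [0, 0, 0]},
    {"travel": [0, 0, 0], "rotation": [0, 0, 0]},
    {"travel": [0.0005, -0.0009, 0], "rotation": [0, 0, 0]},
    {"travel": [0, 0, 0], "rotation": [0, 0, 0]},
    {"travel": [0, 0, 0], "rotation": [0, 0, 0]},
  ],
)

```text
time_s: 18.0
eef_pos: [0.4536, 0.3214, 0.109]
tool_rot: [[-0.136, -0.075, 0.988], [0.864, 0.478, 0.155], [-0.484, 0.875, -0.0]]
wrist_force: [-0.4, -1.1, 1.9]
finger_gap: 0.0036
```

Run:
```python
from h import *
s=log();print(looppos(s))
```

```text
18.0 [   3.4398    7.0967  123.3248   64.1046   75.5223 -128.4643] [0.4536 0.3214 0.109 ] F [-0.382  -1.0505  1.8983] gap 0.0035535045887292145
[[-0.136  -0.0746  0.9879]
 [ 0.8644  0.4782  0.1551]
 [-0.484   0.8751 -0.0005]]
(array([0.4467, 0.3655, 0.2011]), array([-0.0001,  0.0914,  0.2011]), np.float64(61.05139290327494))
```

Request:
send_rows(
  series=[
    {"travel": [0, 0, 0], "rotation": [0, 0, 0]},
    {"travel": [0, 0, 0], "rotation": [0, 0, 0]},
    {"travel": [0, 0, 0], "rotation": [0, 0, 0]},
    {"travel": [0, 0, 0], "rotation": [0, 0, 0]},
  ],
)

```text
time_s: 18.4
eef_pos: [0.4535, 0.3213, 0.1086]
tool_rot: [[-0.136, -0.074, 0.988], [0.864, 0.479, 0.155], [-0.485, 0.875, -0.001]]
wrist_force: [0.6, -0.2, 4.6]
finger_gap: 0.0034
```

Run:
```python
from h import *
import cv2
s=log();print(looppos(s))
im,d=manip.capture("scene");cv2.imwrite("pics/s9.png",cv2.resize(im[90:170,240:347],(800,600),interpolation=cv2.INTER_CUBIC))
im,d=manip.capture("wrist");cv2.imwrite("pics/w9.png",im)
```

```text
18.4 [   3.4423    7.1042  123.3427   64.0864   75.4906 -128.4608] [0.4535 0.3213 0.1086] F [ 0.5722 -0.2261  4.5683] gap 0.003428202677111911
[[-0.1359 -0.0744  0.9879]
 [ 0.8642  0.4788  0.155 ]
 [-0.4845  0.8748 -0.0008]]
(array([0.4466, 0.3655, 0.2007]), array([-0.    ,  0.0915,  0.2007]), np.float64(61.02020666268813))
```

View pics/s9.png

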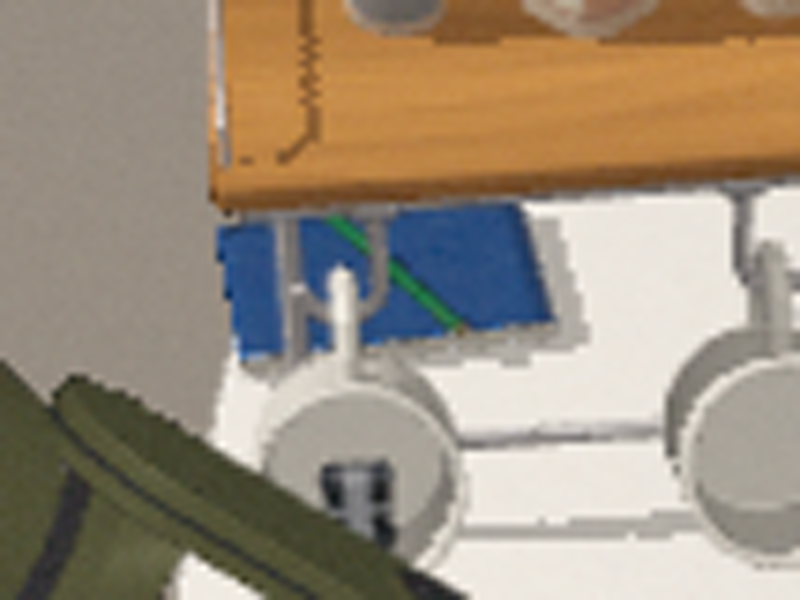

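View pics/w9.png

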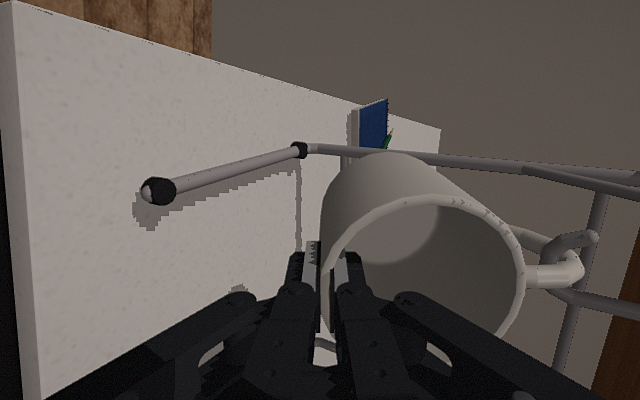

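Request:
send_rows(
  series=[
    {"travel": [-0.0002, 0.0004, 0], "rotation": [0, 0, 0]},
    {"travel": [0, 0, 0], "rotation": [0, 0, 0]},
    {"travel": [0, 0, 0], "rotation": [0, 0, 0]},
    {"travel": [0, 0, 0], "rotation": [0, 0, 0]},
  ],
)

```text
time_s: 18.9
eef_pos: [0.4533, 0.3211, 0.1086]
tool_rot: [[-0.136, -0.074, 0.988], [0.864, 0.48, 0.155], [-0.485, 0.874, -0.001]]
wrist_force: [0.6, -0.3, 4.1]
finger_gap: 0.0038
```

Run:
```python
from h import *
s=log();print(looppos(s))
```

```text
18.9 [   3.4368    7.0724  123.3618   64.0405   75.4776 -128.407 ] [0.4533 0.3211 0.1086] F [ 0.631  -0.3497  4.0537] gap 0.0038044264201773886
[[-0.136  -0.0739  0.9879]
 [ 0.8638  0.4795  0.1548]
 [-0.4852  0.8744 -0.0014]]
(array([0.4465, 0.3654, 0.2007]), array([-0.0001,  0.0916,  0.2007]), np.float64(60.97618800167542))
```

Request:
send_rows(
  series=[
    {"travel": [-0.0002, 0.0004, 0], "rotation": [0, 0, 0]},
    {"travel": [-0.0002, 0.0004, 0], "rotation": [0, 0, 0]},
    {"travel": [0, 0, 0], "rotation": [0, 0, 0]},
    {"travel": [0, 0, 0], "rotation": [0, 0, 0]},
    {"travel": [0, 0, 0], "rotation": [0, 0, 0]},
  ],
)

```text
time_s: 19.4
eef_pos: [0.4531, 0.321, 0.1089]
tool_rot: [[-0.136, -0.074, 0.988], [0.863, 0.48, 0.155], [-0.486, 0.874, -0.002]]
wrist_force: [1.8, -1.3, -0.1]
finger_gap: 0.0034
```

Run:
```python
from h import *
s=log();print(looppos(s))
```

```text
19.4 [   3.4355    6.9852  123.3827   63.9725   75.4832 -128.3107] [0.4531 0.321  0.1089] F [ 1.7518 -1.3264 -0.1379] gap 0.003383119755529628
[[-0.1361 -0.0736  0.9879]
 [ 0.8633  0.4804  0.1548]
 [-0.486   0.874  -0.0018]]
(array([0.4463, 0.3654, 0.201 ]), array([-0.0001,  0.0918,  0.201 ]), np.float64(60.92173142043419))
```

Force is near zero, so the hook carries the whole weight. Next I open the fingers slowly.

Request:
send_rows(
  hand=0.006,
  series=[
    {"travel": [0, 0, 0], "rotation": [0, 0, 0]},
    {"travel": [0, 0, 0], "rotation": [0, 0, 0]},
    {"travel": [0, 0, 0], "rotation": [0, 0, 0]},
  ],
)

```text
time_s: 19.7
eef_pos: [0.4527, 0.3212, 0.109]
tool_rot: [[-0.137, -0.074, 0.988], [0.863, 0.48, 0.156], [-0.486, 0.874, -0.002]]
wrist_force: [0.7, -0.4, -1.0]
finger_gap: 0.0063
```

Request:
send_rows(
  hand=0.009,
  series=[
    {"travel": [0, 0, 0], "rotation": [0, 0, 0]},
    {"travel": [0, 0, 0], "rotation": [0, 0, 0]},
    {"travel": [0, 0, 0], "rotation": [0, 0, 0]},
  ],
)

```text
time_s: 20.0
eef_pos: [0.4532, 0.3213, 0.1095]
tool_rot: [[-0.136, -0.074, 0.988], [0.864, 0.479, 0.155], [-0.485, 0.874, -0.001]]
wrist_force: [-0.0, 0.3, -0.2]
finger_gap: 0.0092
```

Run:
```python
from h import *
import cv2
s=log()
im,d=manip.capture("wrist");cv2.imwrite("pics/w10.png",im)
```

```text
20.0 [   3.451     6.9689  123.359    64.012    75.5332 -128.3181] [0.4532 0.3213 0.1095] F [-0.0338  0.266  -0.2025] gap 0.00920333463520268
[[-0.1364 -0.0742  0.9879]
 [ 0.8637  0.4794  0.1552]
 [-0.4851  0.8744 -0.0013]]
```

View pics/w10.png

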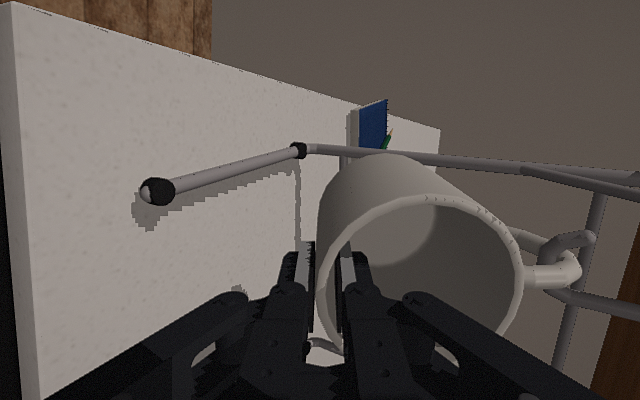

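Request:
send_rows(
  hand=0.016,
  series=[
    {"travel": [0, 0, 0], "rotation": [0, 0, 0]},
    {"travel": [0, 0, 0], "rotation": [0, 0, 0]},
    {"travel": [0, 0, 0], "rotation": [0, 0, 0]},
  ],
)

```text
time_s: 20.35
eef_pos: [0.4532, 0.3212, 0.1095]
tool_rot: [[-0.136, -0.074, 0.988], [0.864, 0.48, 0.155], [-0.485, 0.874, -0.001]]
wrist_force: [0.4, 0.9, -0.2]
finger_gap: 0.0161
```

Request:
send_rows(
  hand=0.03,
  series=[
    {"travel": [0, 0, 0], "rotation": [0, 0, 0]},
    {"travel": [0, 0, 0], "rotation": [0, 0, 0]},
    {"travel": [0, 0, 0], "rotation": [0, 0, 0]},
    {"travel": [0, 0, 0], "rotation": [0, 0, 0]},
  ],
)

```text
time_s: 20.75
eef_pos: [0.4532, 0.3212, 0.1095]
tool_rot: [[-0.136, -0.074, 0.988], [0.864, 0.479, 0.155], [-0.485, 0.874, -0.001]]
wrist_force: [0.2, -0.1, -0.1]
finger_gap: 0.03
```

Run:
```python
from h import *
import cv2
s=log()
im,d=manip.capture("wrist");cv2.imwrite("pics/w11.png",im)
im,d=manip.capture("scene");cv2.imwrite("pics/s11.png",cv2.resize(im[90:170,240:347],(800,600),interpolation=cv2.INTER_CUBIC))
```

```text
20.75 [   3.4452    6.9697  123.3617   64.0127   75.528  -128.3166] [0.4532 0.3212 0.1095] F [ 0.2029 -0.1129 -0.0673] gap 0.03002739458052551
[[-0.1362 -0.0741  0.9879]
 [ 0.8637  0.4795  0.1551]
 [-0.4852  0.8744 -0.0013]]
```

View pics/w11.png

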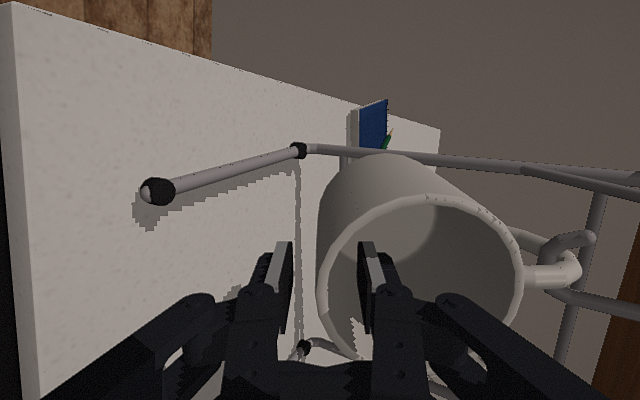

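View pics/s11.png

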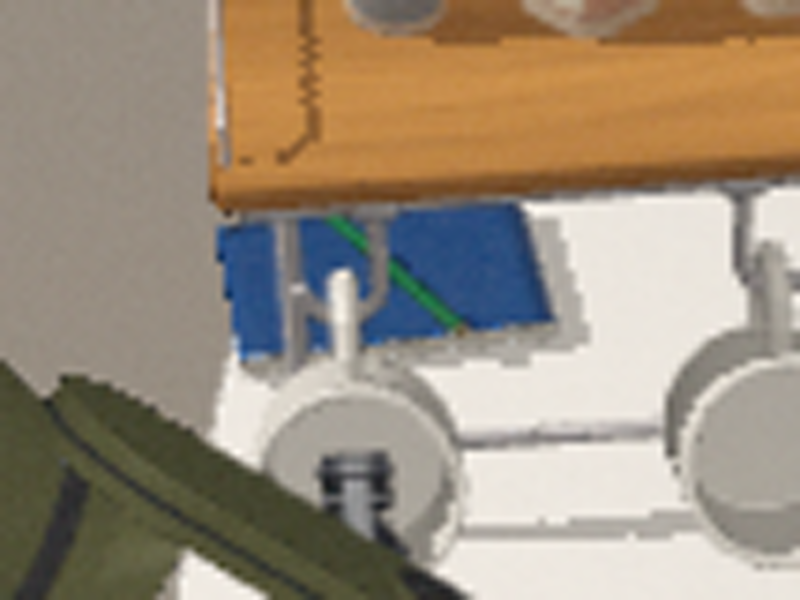

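The mug hangs free between the open fingers, with its wall at about pixel (325,290) and the fingers at 290 and 360. Now I retreat along the tool axis.

Request:
send_rows(
  series=[
    {"travel": [-0.004, 0, 0], "rotation": [0, 0, 0]},
    {"travel": [-0.006, 0, 0], "rotation": [0, 0, 0]},
    {"travel": [-0.008, 0, 0], "rotation": [0, 0, 0]},
    {"travel": [-0.01, 0, 0], "rotation": [0, 0, 0]},
    {"travel": [-0.01, 0, 0], "rotation": [0, 0, 0]},
    {"travel": [-0.015, 0, 0], "rotation": [0, 0, 0]},
    {"travel": [-0.02, 0, 0], "rotation": [0, 0, 0]},
    {"travel": [-0.02, 0, 0], "rotation": [0, 0, 0]},
    {"travel": [-0.02, 0, 0], "rotation": [0, 0, 0]},
    {"travel": [-0.02, 0, 0], "rotation": [0, 0, 0]},
    {"travel": [-0.01, 0, 0], "rotation": [0, 0, 0]},
    {"travel": [0, 0, 0], "rotation": [0, 0, 0]},
  ],
)

```text
time_s: 22.05
eef_pos: [0.4738, 0.1964, 0.1799]
tool_rot: [[-0.133, -0.075, 0.988], [0.864, 0.48, 0.153], [-0.486, 0.874, 0.001]]
wrist_force: [-0.4, -0.5, -0.3]
finger_gap: 0.0299
```

Request:
send_rows(
  series=[
    {"travel": [0, 0, 0], "rotation": [0, 0, 0]},
    {"travel": [0, 0, 0], "rotation": [0, 0, 0]},
    {"travel": [0, 0, 0], "rotation": [0, 0, 0]},
    {"travel": [0, 0, 0], "rotation": [0, 0, 0]},
    {"travel": [0, 0, 0], "rotation": [0, 0, 0]},
    {"travel": [0, 0, 0], "rotation": [0, 0, 0]},
  ],
)

```text
time_s: 22.65
eef_pos: [0.4725, 0.1979, 0.1787]
tool_rot: [[-0.137, -0.074, 0.988], [0.864, 0.479, 0.155], [-0.485, 0.874, -0.002]]
wrist_force: [0.0, -1.3, -0.1]
finger_gap: 0.03
```

Run:
```python
from h import *
import cv2
s=log()
im1,d=manip.capture("scene");cv2.imwrite("pics/s12.png",cv2.resize(im1[70:190,230:390],(800,600),interpolation=cv2.INTER_CUBIC))
for i in range(4): im,d=manip.capture("wrist")
cv2.imwrite("pics/w12.png",im)
im2,d=manip.capture("scene");print(np.abs(im2[100:180,255:380].astype(int)-im1[100:180,255:380]).mean())
for t in ["mug2_loop","mug_loop"]: print(t,[(np.round(r['centre'],1).tolist(),round(r['conf'],2)) for r in manip.place_of(t,"scene")][:3])
print(proj("scene",RO+RK@[0,.092,.2]))
```

```text
22.65 [ -10.5014    1.6554  120.5971   55.526    89.3072 -127.0227] [0.4725 0.1979 0.1787] F [ 0.0411 -1.2507 -0.0715] gap 0.029969592272103364
[[-0.1367 -0.074   0.9878]
 [ 0.8637  0.4794  0.1554]
 [-0.4851  0.8744 -0.0016]]
1.4337333333333333
mug2_loop [([128.7, 344.4], 0.86)]
mug_loop [([133.2, 285.9], 0.77)]
[285.5551 131.6296]
```

View pics/s12.png

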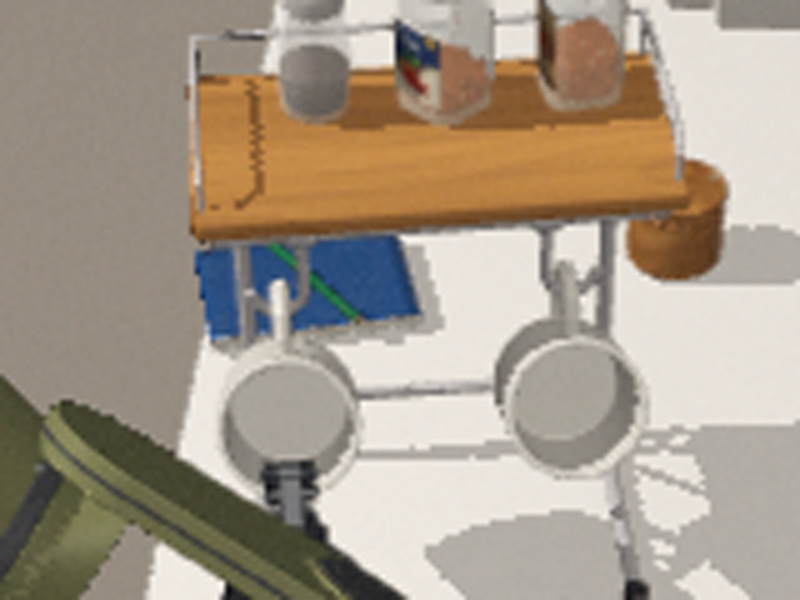

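View pics/w12.png

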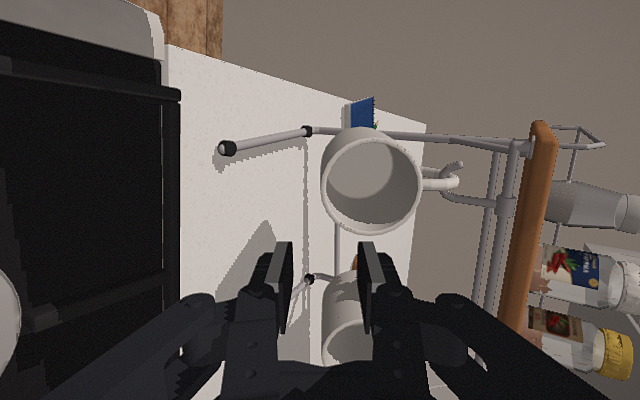

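```bash
python3 -c "
from cell import manip
print(manip.finish_job())"
```

```text
the job is handed in; nothing more can be done
None
```

The white mug now hangs by its handle on the near hook, and I have handed the job in; no verdict is reported back. It took about 23 s of the 67 s allowed.

**What I did**
- I pinched the mug on its rim opposite the handle, lifted it off the tray and tipped it 61°, handle up.
- I found the hook by eye at about y = 92 mm along the rack and passed the handle over its tip with no contact felt.
- I lowered the mug until the hook took the weight. The wrist force went from −3.3 N to about +4.6 N while I still held it, so I raised it slightly to about 0 N.
- I then opened the fingers in small steps and backed away along the mug's axis.

**Last checks**
- **Mug:** it hangs on the near hook at the same tilt as the other mug. Two scene pictures taken 0.25 s apart showed no visible movement. The network put its handle point at pixel (286, 133) in the scene view, against (285.6, 131.6) expected for the seat.
- **Other mug and jars:** in the last pictures the other mug and the shelf jars look unmoved. I last saw the onion and the tray jar in place after the lift, and did not check them again at the end.
- **Robot:** the gripper is more than 100 mm clear of the mug. The last wrist reading was about 1.3 N, mostly sideways; I put this down to sensor noise.

**What disagreed:** pictures taken while the arm was still settling gave the mug's position about 5 mm off. I let the arm settle before measuring again.

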